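# Lock a movement carrier into the assembly fixture

### The job

Set the brass movement carrier flat on the bed of the grey fixture, slotted end towards the retaining block, and slide it in under the block's overhang until it is fully home against the back of the pocket. Then press the red-knobbed locking pin all the way down so that it drops through the carrier's slot. The movement is delicate: feel your way and never push the carrier with more than about 12 N, and leave the other things on the bench alone.

Things in the scene. Friction and masses are not known exactly. Their poses are not given: they have to be found in the camera images.
- fixture: Assembly fixture, fixed to the bench: grey base plate 200 x 112 mm, its flat bed 18 mm above the underside. Origin: centre of the underside; x is the sliding direction, from the open bed into the pocket; z up. On its +x end a steel retaining block (84 mm wide, 24 mm above the bed) is clamped firmly in slots, set anywhere up to 14 mm either way along x; this setting is not measured.
- pocket_mouth (a point): Middle of the pocket's mouth on the bed for the block's middle setting: the true mouth lies up to 14 mm nearer or farther along x. Axes as the fixture's; 20 mm from its origin. The pocket runs 22 mm in under the overhang to a nylon stop pad; 54.4 mm wide (2.4 more than the foot), 9.5 mm high (1.5 more). Flared ears 7 mm high reach 17 mm out before it and guide a foot up to 3 mm off centre.
- carrier_grip (a point): Brass movement carrier, 0.28 kg: foot 70 (x) x 52 (y) x 8 mm, on it a grip block 40 (x) x 36 (y) mm up to 28 mm, on that a round watch movement to 35 mm above the underside. This point: centre of the grip block, 18 mm above the underside, 45 mm behind the foot's leading edge (nose, +x) and 25 mm ahead of its tail. x points to the slotted nose, z up. Take it across y by the grip block.
- carrier_slot (a point): Centre of the carrier's slot for the locking pin (7.4 mm in x, 12 mm in y, right through), on top of the foot, 8 mm above the underside; 12 mm behind the nose, 33 mm ahead of carrier_grip. With the carrier home the 6 mm pin and its knob stand exactly over this point. The pin enters only if the slot is within about 1.5 mm.
- lock_pin (a joint): Travel of the locking pin in m: 0 up, 0.010 fully down. It stands on the block, 10 mm in from the mouth, on the centre line; its red knob, 22 mm across, tops out 71 mm above the bench when up, 61 mm when down. It slides stiffly (about 4 N) and stays where left; if the slot is not under it, it stops on the foot at about 0.002.
- blue_handle_driver: Blue-handled screwdriver, 85 mm, lying loose. A bystander.
- tweezers_green: Green tweezers, 124 mm, lying loose. A bystander.
- black_brush: Brush with a black head, 91 mm, lying loose. A bystander.
- movement_holder: Small steel movement holder, 54 x 62 x 16 mm, loose. A bystander.
- tape_roll: Roll of cream tape, 52 mm across, 18 mm high, loose. A bystander.
- loupe: Black eye loupe, 35 mm across, 39 mm high, standing loose. A bystander.
- round_box: Round pink box, 42 mm across, 20 mm high, loose. A bystander.
There are look-alikes about, which are no part of the job. Of the things shaped like the part that bears carrier_grip, the brass one is meant.

How it is judged:
By the outcome, as a careful person would: the job done as asked, in the order asked, and still so for the second after the job is handed in, with the robot touching nothing.
It also fails if it takes over 70 s, if anything falls off the work surface, if the arm or the gripper's body presses on something with over 40 N, if the wrist force passes 120 N, or if a joint passes its speed limit or range.

### The arm

A 7-joint arm with a two-finger parallel gripper is mounted at the origin on a cart in front of the work surface, level with it; the furniture and walls round the work are solid. World frame = base frame: x ahead of the robot, y to its left, z up, the work surface at z = 0. Lengths are in mm, angles in rad, forces in N, time in s.
With the tool pointing down it reaches from about 350 to 775 mm from the base axis. Payload 3.1 kg.
Tool frame: the origin (TCP) lies between the finger pads; the fingertips stand ahead of it and the grasp point (between the pads) lies 8 mm behind it (r.tip_extent is the x of the fingertips in the tool frame, in mm); x points along the fingers, z is the direction in which the jaws open and shut, and the axes are right-handed (so a half turn about x gives the same grasp; the last joint's range is limited). The gripper opens to 85 mm and grips with 20 to 120 N. Pads are 22 mm wide; open, the fingers measure 114 mm over their backs; the gripper's body (76 mm by 85 mm) begins 54 mm behind the grasp point. The pads swing forward as they close: fully open they stand 13 mm farther back than shut.
Start: joints at [-1.243, 0.311, 0.014, 1.512, -0.004, 1.319, -0.027], TCP at [198.76, 512.847, 242.304] pointing down, gripper open.
Joint ranges: [-2.7, 2.7], [-0.3, 1.91], [-1.27, 1.3], [0.12, 2.57], [-1.44, 4.58], [0.2, 2.03], [-3.05, 3.05]. Speed limits (rad/s): [2.79, 2.79, 3.14, 3.14, 3.14, 3.14, 3.14].

### API

Orientations are given as a unit quaternion [x, y, z, w].
In Python, from bench import r, snapshot, get_calibration, find_in, outline_of gives the robot as it stands.
- The arm moves only by the tool carry_out, never from a script. Its arguments are lists of equal length, an entry for each row: "offset": the shift along the tool's x, y, z in m, a list of three; "delta_rot": the turn, a rotation vector about the tool's x, y, z in rad, a list of three; "fingers": the opening in per cent of the stroke, from 0 (shut) to 100 (fully open). In form: {"offset": [[dx, dy, dz], ...], "delta_rot": [[ax, ay, az], ...], "fingers": [fingers, ...]}. A call has 1 to 10 rows; each row is the pose to reach, as a shift and turn from the pose commanded when the call began, along the tool's axes at that moment; what a row does not reach only later rows make up. A row lasts 1/8 s, in which the tool goes at most 62.5 mm and 10.7 degrees, less where a joint would pass 70% of its speed; a pose out of reach is approached as far as the arm can. A call with a gripper value outside its range is refused whole. The fingers move at their own pace and stop on an object; "squeeze" is the grip in N (left out, the last holds). Time passes only in rows, so rows that repeat a pose let the fingers close. It gives the time, the measured TCP pose, the force and the opening at its end, in the units of the state.
- r.state(): the state, without advancing time (a new reading comes with each control period).
- snapshot(name): name is "side" or "top"; returns (picture, depth): 420x560x3 uint8, blue, green, red; 420x560 float32, mm along the optical axis (not along the pixel's ray), 0 where there is no reading.
- get_calibration(name): a dict with "fov_y" (degrees; the focal length in pixels is half the picture's height over the tangent of half this angle, whatever the lens; pixels are square), "cx", "cy" (the principal point, pixels), "origin" and "orientation" of the camera in the world. Camera axes: x right, y down, z forward; pixel columns grow to the right and rows downward; lengths in mm; the calibration is good to about 2 mm. A picture is of the moment at which its call begins. get_calibration takes no time and is no camera call.
- r.sign_off(): hands the job in, once; it reports no verdict.
Trained networks look in the newest picture that a camera, given by its name, has taken for a name from the list of things; names that differ only in an ending like _2 or _b are one class to them, and where a whole thing is asked for, a point or a joint stands for the part that bears it (a point fixed in the world has none). Each returns a list of dicts, best first, with "score" (0 to 1); they miss things now and then, are a little off and sometimes report something else, mostly with a low value. They report only what shows in the picture. A call takes as long as a camera call. They do not tell look-alikes from the thing itself.
- find_in(thing, camera): "extent" ([centre column, centre row, width, height] in pixels, round what is visible of it).
- outline_of(thing, camera): "pixels" (420x560 bool, what is visible of it) and "extent" ([centre column, centre row, width, height] in pixels, round what is visible of it).
The state is a dict: "time_s": time; "joints": joint angles; "joint_velocities": joint speeds; "effort": joint torques, N m; "tool_pos": TCP position; "orientation": TCP orientation; "force": force on the tool from outside, world axes, zero at the start; "ft_torque": the same for the moment, N m; "finger_gap": finger opening in mm.
Only numpy, scipy, OpenCV 4.12 (cv2) and the standard library are available. Lean on these libraries where they do the work, as an engineer would, in place of code of your own. Each camera call takes 0.05 s, during which the arm holds its last target.

## Working session

There is one attempt and no reset: what is moved stays moved. The work goes in short steps, Python scripts to look and compute and a tool call to move; the robot and the scene stay as the last step left them, time stands still between calls to the robot, and variables do not carry over. Pictures are saved under pics/ and viewed, and the job is handed in when it is done.

Besides the shell and the picture viewer there is one more tool, called after "Emit:" in YAML: its name, and indented under it one key for each argument. carry_out: Moves the arm, as the interface text tells. Its arguments: {"type":"object","properties":{"offset":{"type":"array","items":{"type":"array","items":{"type":"number"}}},"delta_rot":{"type":"array","items":{"type":"array","items":{"type":"number"}}},"fingers":{"type":"array","items":{"type":"number"}},"squeeze":{"type":"number"}},"required":["offset","delta_rot","fingers"]}

```bash
ls; mkdir -p pics; python3 - <<'E'
from bench import r,snapshot,get_calibration
import cv2,numpy as np
for n in("side","top"):
    p,d=snapshot(n); cv2.imwrite(f"pics/{n}0.png",p); np.save(f"{n}0.npy",d); print(n,get_calibration(n))
print(r.state(), r.tip_extent)
E
```

```text
pics
side {'fov_y': 49.736394083007674, 'cx': 278.52363754622445, 'cy': 197.15316602110983, 'origin': array([  15.34137331, -840.0664069 ,  909.67363661]), 'orientation': array([ 0.8628122 , -0.27289758,  0.12034783, -0.4081647 ])}
top {'fov_y': 50.779643406422615, 'cx': 269.733343220581, 'cy': 214.04493041339023, 'origin': array([ 318.85206538,   18.22337707, 1620.24088911]), 'orientation': array([-0.70228073,  0.70688405, -0.05856828,  0.06071627])}
{'time_s': 0.1, 'joints': array([-1.24272802,  0.31162063,  0.01399178,  1.51290233, -0.00439063,
        1.31917332, -0.02717027]), 'joint_velocities': array([-9.03646839e-04, -2.93251138e-03,  1.92696382e-05, -1.90589754e-03,
       -1.29724413e-05, -2.77095719e-04,  1.45667068e-03]), 'effort': array([ 1.00344620e-03, -3.80853045e+01,  1.46893454e-01, -2.31242073e+01,
        1.22307474e-02,  8.13740568e-03, -1.54073268e-05]), 'tool_pos': array([198.53310528, 512.24978318, 241.34113965]), 'orientation': array([-0.40003598,  0.58395773,  0.39915249,  0.58278801]), 'force': array([-0.21709249,  0.78281707, -1.3887371 ]), 'ft_torque': array([-0.05396492, -0.04148167,  0.04455879]), 'finger_gap': 85.63993583403614} 11.0
```

View pics/side0.png

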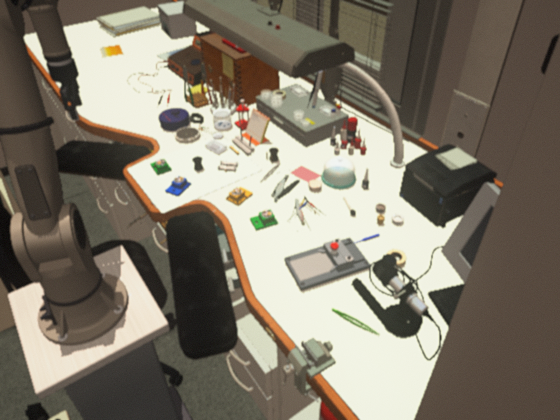

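View pics/top0.png

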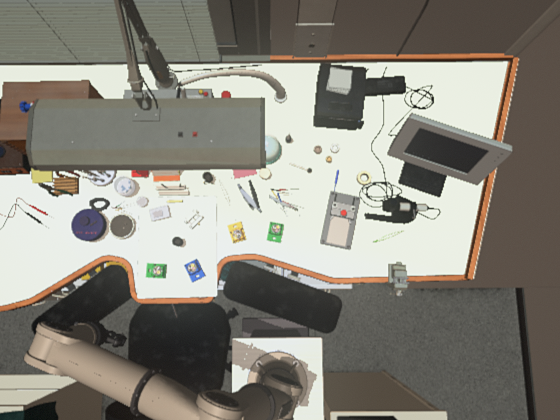

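Carrier look-alikes (top view): green (157,270), blue (194,270), yellow/brass (237,232) and green (275,232). The brass one should be the part at (237,232), which is (239,195) in the side view. I'll check that in a crop.

```bash
cat > h.py <<'E'
import numpy as np,cv2
from scipy.spatial.transform import Rotation as R
from bench import r,snapshot,get_calibration,find_in,outline_of
def cal(n):
    c=get_calibration(n); f=210/np.tan(np.radians(c['fov_y']/2)); return c,f,R.from_quat(c['orientation']).as_matrix()
def cloud(n,d):
    c,f,M=cal(n); v,u=np.mgrid[0:420,0:560]
    P=np.stack([(u-c['cx'])/f*d,(v-c['cy'])/f*d,d],-1)
    return P@M.T+c['origin']
def ray(n,u,v,z):
    c,f,M=cal(n); w=M@np.array([(u-c['cx'])/f,(v-c['cy'])/f,1]); return c['origin']+w*(z-c['origin'][2])/w[2]
def proj(n,p):
    c,f,M=cal(n); q=(np.asarray(p,float)-c['origin'])@M; return q[...,:2]/q[...,2:]*f+[c['cx'],c['cy']]
E
python3 - <<'E'
from h import *
a=[]
for n,bs in(("side",[(215,170,90,70),(275,220,110,80)]),("top",[(215,205,90,70),(305,180,90,70)])):
    p,d=snapshot(n); P=cloud(n,d)
    print(n)
    for t in("carrier_grip","fixture","lock_pin"):
        for o in outline_of(t,n):
            m=o['pixels']; q=P[m]; print(t,round(o['score'],2),np.round(o['extent'],1),m.sum(),np.round(np.median(q,0),1),"z",np.round(np.percentile(q[:,2],[2,50,98]),1))
    for (x,y,w,h) in bs:
        a.append(cv2.resize(p[y:y+h,x:x+w],(400,300),interpolation=cv2.INTER_CUBIC))
cv2.imwrite("pics/crop1.png",np.vstack([np.hstack(a[:2]),np.hstack(a[2:])]))
E
```

```text
side
carrier_grip 0.95 [263.8 223.8  27.9  22.5] 387 [523.4  -9.4  10.4] z [-0.3 10.4 36.1]
carrier_grip 0.84 [178.7 189.   21.6  19. ] 296 [385.7 287.2  12.1] z [ 3.6 12.1 36. ]
carrier_grip 0.79 [161.2 169.6  21.4  17.4] 227 [383.1 410.9  15.5] z [ 2.2 15.5 36.9]
carrier_grip 0.77 [240.1 196.1  29.1  20.1] 320 [516.5 129.8  11.1] z [ 1.  11.1 34.5]
carrier_grip 0.72 [354.9 319.1  40.9  25.9] 263 [ 508.3 -408.     3.7] z [-1.7  3.7 10.7]
fixture 0.97 [326.4 264.5  86.9  56.6] 2643 [ 563.5 -248.5   19. ] z [ 8.7 19.  64.6]
lock_pin 0.61 [333.9 247.2  11.7  10.3] 66 [ 586.1 -242.8   68.7] z [41.5 68.7 73. ]
top
carrier_grip 0.75 [194.  272.   17.6  25.2] 255 [386.4 295.7  16.5] z [ 1.9 16.5 41.4]
carrier_grip 0.68 [275.8 233.   12.3  22. ] 241 [526.5   3.5  13.6] z [-0.5 13.6 37.7]
carrier_grip 0.64 [235.8 233.5  15.5  20.6] 253 [522.2 143.6  12.1] z [ 1.3 12.1 36.3]
carrier_grip 0.54 [157.1 270.4  21.5  15.3] 283 [387.4 431.   13.6] z [ 1.8 13.6 40.8]
fixture 0.95 [341.1 220.8  40.6  56.5] 1601 [ 565.2 -232.6   19. ] z [10.3 19.  67.2]
fixture 0.35 [192.7 218.4  16.2  15.7] 117 [575.5 302.3  11.2] z [ 2.5 11.2 19.8]
```

View pics/crop1.png

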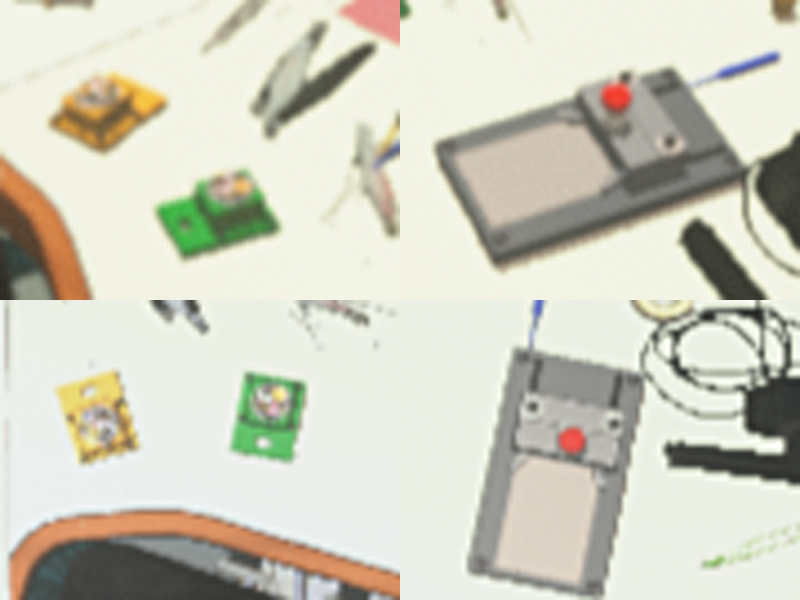

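Upper left in the crop is the brass part: top (237,232), side (240,196), with its slot facing away from the robot. Next to it is the green decoy. The side and top views disagree by about 14 mm in y, so I'll check each against known geometry.

```bash
python3 - <<'E'
from h import *
for n in("side","top"):
    p,d=snapshot(n);P=cloud(n,d)
    c,f,M=cal(n);print(n,f,M.round(3).tolist(), [k for k in c])
    h=cv2.cvtColor(p,cv2.COLOR_BGR2HSV)
    red=((h[...,0]<6)|(h[...,0]>174))&(h[...,1]>170)&(h[...,2]>120)
    x,y=((325,235) if n=="side" else (335,205)); m=np.zeros_like(red);m[y:y+20,x:x+22]=red[y:y+20,x:x+22]
    v,u=np.nonzero(m);q=P[m];print("knob",m.sum(),u.mean(),v.mean(),u.max()-u.min()+1,v.max()-v.min()+1,np.percentile(q,[5,50,95],axis=0).round(1).tolist(), ray(n,u.mean(),v.mean(),66).round(1))
    o=outline_of("fixture",n)[0]['pixels']
    hh=cv2.findContours(o.astype(np.uint8),0,1)[0];k=max(hh,key=cv2.contourArea)
    bed=o&(abs(P[...,2]-19)<4); q=P[bed][:,:2].astype(np.float32);print("bed rect",cv2.minAreaRect(q))
    b=cv2.minAreaRect(np.float32([ray(n,a[0][0],a[0][1],18)[:2] for a in k]));print("outl",b)
    # gripper blob near TCP
    s=r.state()['tool_pos'];print("tcp px",proj(n,s), "base", proj(n,[0,0,0]))
    # table z plane by location
    for X,Y in((450,0),(480,300),(600,-400),(450,-250),(700,-100)):
        u,v=proj(n,[X,Y,0]).astype(int); 
        if 0<=u<560 and 0<=v<420: print((X,Y),P[v-2:v+3,u-2:u+3,2].mean().round(1))
E
```

```text
side 453.06460595111344 [[0.822, -0.373, 0.43], [-0.569, -0.518, 0.639], [-0.015, -0.77, -0.638]] ['fov_y', 'cx', 'cy', 'origin', 'orientation']
knob 31 334.0 245.4516129032258 7 6 [[579.4, -249.8, 68.6], [585.4, -243.3, 70.9], [593.4, -235.7, 73.4]] [ 589.7 -239.5   66. ]
bed rect ((569.276611328125, -237.87045288085938), (114.11004638671875, 200.04037475585938), 77.43840789794922)
outl ((567.7167358398438, -238.7143096923828), (130.14723205566406, 200.71536254882812), 77.77075958251953)
tcp px [ 76.86126274 112.71934434] base [ 83.84682512 307.816029  ]
(450, 0) 0.4
(480, 300) 1.5
(600, -400) 11.5
(450, -250) 0.4
(700, -100) 0.7
top 442.46181161662895 [[-0.006, -0.986, 0.168], [-1.0, 0.007, 0.002], [-0.004, -0.168, -0.986]] ['fov_y', 'cx', 'cy', 'origin', 'orientation']
knob 9 343.6666666666667 212.11111111111111 4 4 [[582.3, -244.7, 67.0], [588.2, -240.8, 73.3], [592.6, -235.0, 79.0]] [ 589.1 -241.4   66. ]Traceback (most recent call last):
  File "<stdin>", line 9, in <module>
IndexError: list index out of range
```

```bash
python3 - <<'E'
import cv2
a=cv2.imread("pics/top0.png")[295:420,20:220];cv2.imwrite("pics/g.png",cv2.resize(a,(800,500),interpolation=cv2.INTER_CUBIC))
E
```

```text
(no output)
```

View pics/g.png

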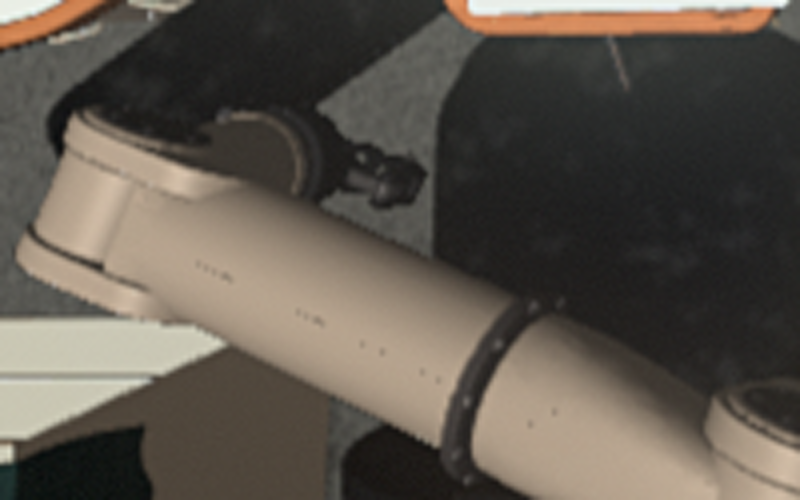

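```bash
cat > fit.py <<'E'
from h import *
from scipy.optimize import minimize
def box(x0,x1,y0,y1,z0,z1): return np.array([[x,y,z] for x in(x0,x1) for y in(y0,y1) for z in(z0,z1)],float)
an=np.linspace(0,2*np.pi,24,endpoint=False)
cyl=np.array([[15*np.cos(a),15*np.sin(a),z] for a in an for z in(28,35)])
CAR=[box(-25,45,-26,26,0,8),box(-20,20,-18,18,8,28),cyl]
def fixm(s): # block: mouth at 20+s, unknown depth; use knob at 30+s
    kn=np.array([[30+s+11*np.cos(a),11*np.sin(a),z] for a in an for z in(60,71)])
    return [box(-100,100,-56,56,0,18),box(20+s,62+s,-42,42,18,42),kn]
def pose(m,x,y,t,z):
    c,s=np.cos(t),np.sin(t); return [q@np.array([[c,s,0],[-s,c,0],[0,0,1]])+[x,y,z] for q in m]
def render(n,m,S=6,win=None):
    x0,y0,w,h=win; im=np.zeros((h*S,w*S),np.uint8)
    for q in m:
        u=(proj(n,q)+0.5-[x0,y0])*S
        k=cv2.convexHull(np.round(u*16).astype(np.int32)); cv2.fillConvexPoly(im,k,255,cv2.LINE_8,4)
    return cv2.resize(im,(w,h),interpolation=cv2.INTER_AREA)/255.
def softmask(p,win,solid):
    x0,y0,w,h=win; g=p[y0:y0+h,x0:x0+w].astype(float)
    bg=np.median(g.reshape(-1,3)[g.reshape(-1,3).sum(1)>620],0)
    dd=np.linalg.norm(g-bg,axis=-1); 
    return np.clip(dd/solid,0,1)
E
python3 - <<'E'
from fit import *
pics={n:[snapshot(n) for _ in range(3)] for n in("side","top")}
for n in pics: np.savez(n+"_p.npz",p=np.mean([a for a,_ in pics[n]],0),d=np.median([b for _,b in pics[n]],0))
C={"side":(218,178,44,36),"top":(222,216,30,34)}
F={"side":(280,228,100,64),"top":(312,185,52,70)}
for n in pics:
    p=np.load(n+"_p.npz")['p']
    for nm,W in(("C",C),("F",F)):
        m=softmask(p,W[n],110); cv2.imwrite(f"pics/m_{nm}_{n}.png",cv2.resize(np.hstack([m*255,cv2.cvtColor(p[W[n][1]:W[n][1]+W[n][3],W[n][0]:W[n][0]+W[n][2]].astype(np.uint8),6)]),None,fx=5,fy=5))
E
python3 - <<'E'
import cv2,numpy as np
c=np.zeros((700,1100),np.uint8)
a=[cv2.imread(f"pics/m_{k}_{n}.png",0) for k in"CF" for n in("side","top")]
W=max(i.shape[1] for i in a); print([i.shape for i in a])
a=[cv2.resize(i,None,fx=.4 if 0 else 390/i.shape[1],fy=390/i.shape[1]) for i in a]
H=300
a=[cv2.copyMakeBorder(i[:H],0,H-min(H,i.shape[0]),0,10,cv2.BORDER_CONSTANT) for i in a]
cv2.imwrite("pics/mm.png",np.vstack([np.hstack(a[:2]),np.hstack(a[2:])]))
E
```

```text
[(180, 440), (170, 300), (320, 1000), (350, 520)][ WARN:0@17.615] global loadsave.cpp:1063 imwrite_ Unsupported depth image for selected encoder is fallbacked to CV_8U.
```

View pics/mm.png

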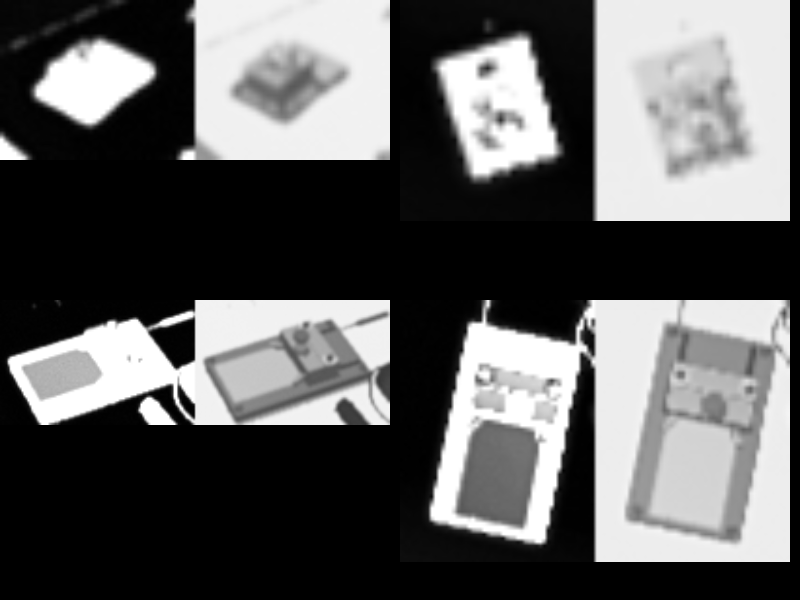

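```bash
cat >> fit.py <<'E'
def prep(p,W,solid=110):
    m=softmask(p,W,solid); b=(m>.25).astype(np.uint8)
    k,l,s,ce=cv2.connectedComponentsWithStats(b); j=1+np.argmax(s[1:,4]); b=(l==j).astype(np.uint8)
    ct=cv2.findContours(b,0,1)[0]; f=np.zeros_like(b);cv2.drawContours(f,ct,-1,1,-1)
    core=cv2.erode(f,np.ones((3,3)));  core2=cv2.erode(core,np.ones((3,3)))
    m=np.where(cv2.dilate(f,np.ones((3,3)))>0,m,0); m[core2>0]=1
    return m
def fit(model,z,x0,masks,wins,band=3,free=None):
    def cost(v,W=None):
        m=pose(model if not callable(model) else model(v[3]),v[0],v[1],v[2],z); e=0
        for n in masks:
            rr=render(n,m,6,wins[n]); e+=(np.abs(rr-masks[n])*wt[n]).sum()
        return e
    v=np.array(x0,float)
    for it in range(4):
        m=pose(model if not callable(model) else model(v[3]),v[0],v[1],v[2],z)
        wt={n:(cv2.dilate(render(n,m,6,wins[n]),np.ones((2*band+1,)*2))>0).astype(float) for n in masks}
        sx=np.vstack([v]+[v+np.eye(len(v))[i]*[4,4,.06,4][i] for i in range(len(v))])
        o=minimize(cost,v,method="Nelder-Mead",options=dict(initial_simplex=sx,xatol=.02,fatol=.01,maxiter=400)); v=o.x
    return v,o.fun
E
cat > runfit.py <<'E'
from fit import *
C={"side":(218,178,44,36),"top":(222,216,30,34)}
F={"side":(280,228,100,64),"top":(312,185,52,70)}
P={n:np.load(n+"_p.npz")['p'] for n in C}
mc={n:prep(P[n],C[n]) for n in C}; mf={n:prep(P[n],F[n]) for n in F}
for ks in(("side",),("top",),("side","top")):
    v,c=fit(CAR,0,[518,140,.25],{k:mc[k] for k in ks},C); print("car",ks,v.round(3),round(c,2))
    v,c=fit(fixm,0,[569,-238,-.22,0],{k:mf[k] for k in ks},F); print("fix",ks,v.round(3),round(c,2))
E
python3 runfit.py
```

```text
car ('side',) [5.19418e+02 1.41139e+02 3.12000e-01] 22.67
fix ('side',) [ 5.70452e+02 -2.37702e+02 -2.26000e-01 -3.15300e+00] 121.12Traceback (most recent call last):
  File "runfit.py", line 7, in <module>
    v,c=fit(CAR,0,[518,140,.25],{k:mc[k] for k in ks},C); print("car",ks,v.round(3),round(c,2))
        ~~~^^^^^^^^^^^^^^^^^^^^^^^^^^^^^^^^^^^^^^^^^^^^^
  File "fit.py", line 41, in fit
    o=minimize(cost,v,method="Nelder-Mead",options=dict(initial_simplex=sx,xatol=.02,fatol=.01,maxiter=400)); v=o.x
    res = _minimize_neldermead(fun, x0, args, callback, bounds=bounds,
                               **options)
    fxr = func(xr)
    fx = function(np.copy(x), *(wrapper_args + args))
  File "fit.py", line 34, in cost
    rr=render(n,m,6,wins[n]); e+=(np.abs(rr-masks[n])*wt[n]).sum()
  File "fit.py", line 15, in render
    u=(proj(n,q)+0.5-[x0,y0])*S
       ~~~~^^^^^
  File "h.py", line 13, in proj
    c,f,M=cal(n); q=(np.asarray(p,float)-c['origin'])@M; return q[...,:2]/q[...,2:]*f+[c['cx'],c['cy']]
          ~~~^^^
  File "h.py", line 5, in cal
    c=get_calibration(n); f=210/np.tan(np.radians(c['fov_y']/2)); return c,f,R.from_quat(c['orientation']).as_matrix()
ValueError: time passes only in moves, steps and waits
```

```bash
sed -i 's/^def cal(n):/import functools\n@functools.lru_cache\ndef cal(n):/' h.py; python3 runfit.py; python3 -c "
from h import *
print(r.state()['time_s'])"
```

```text
car ('side',) [5.19418e+02 1.41139e+02 3.12000e-01] 22.67
fix ('side',) [ 5.70452e+02 -2.37702e+02 -2.26000e-01 -3.15300e+00] 121.12
car ('top',) [5.18990e+02 1.41754e+02 2.88000e-01] 13.2
fix ('top',) [ 5.70520e+02 -2.35178e+02 -2.25000e-01  1.84100e+00] 53.55
car ('side', 'top') [5.19170e+02 1.41595e+02 2.92000e-01] 36.82
fix ('side', 'top') [ 5.70381e+02 -2.36776e+02 -2.24000e-01 -7.81100e+00] 203.1
1.0
```

Both cameras agree on the poses. The carrier is at about (519.2, 141.5) with yaw 0.29. The fixture is at about (570.4, -236.5) with yaw -0.224, and the knob is at about x=+19 in the fixture frame. Next I'll check overhead obstacles and work out the approach move.

```bash
cat > mv.py <<'E'
from h import *
def Rt(yaw,flip=0):
    # tool x down, z = jaw dir = +y of part (yaw) ; y = z x x
    z=np.array([-np.sin(yaw),np.cos(yaw),0])*(-1 if flip else 1); x=np.array([0,0,-1.]); return R.from_matrix(np.stack([x,np.cross(z,x),z],1))
def plan(pos,yaw,cmdpos=None,cmdR=None):
    s=r.state(); p=s['tool_pos'] if cmdpos is None else np.array(cmdpos); q=R.from_quat(s['orientation']) if cmdR is None else cmdR
    for fl in(0,1):
        rv=(q.inv()*Rt(yaw,fl)).as_rotvec(); print("flip",fl,"offset",(q.inv().apply(np.array(pos)-p)/1000).round(4),"rot",rv.round(3),np.degrees(np.linalg.norm(rv)).round(1))
E
python3 - <<'E'
from mv import *
d=np.load("top_p.npz")['d'];P=cloud("top",d)
m=(P[...,2]>120)&(d>0)&(P[...,0]>300)
lam=P[m&(P[...,1]>-100)]; print("tall",np.percentile(lam,[1,50,99],axis=0).round(0))
k=lam[lam[:,0]<750]; print(len(k), k.min(0) if len(k) else 0,k.max(0) if len(k) else 0)
s=r.state();q=R.from_quat(s['orientation']);print(q.as_matrix().round(3))
plan([519.2,141.6,130],.292)
E
```

```text
tall [[ 657.  -72.  126.]
 [ 911.  402.  409.]
 [1224.  921.  642.]]
9389 [653.95976662  33.61544548 120.66268237] [749.99672346 806.52064027 472.92286634]
[[ 0.    -0.932  0.361]
 [ 0.     0.361  0.932]
 [-1.    -0.     0.   ]]
flip 0 offset [ 0.1123 -0.433  -0.2304] rot [-0.662  0.     0.   ] 37.9
flip 1 offset [ 0.1123 -0.433  -0.2304] rot [ 2.48  0.   -0.  ] 142.1
```

Emit:
carry_out:
  offset:
    - [0.004,-0.048,-0.0256]
    - [0.008,-0.096,-0.0512]
    - [0.012,-0.144,-0.0768]
    - [0.017,-0.192,-0.1024]
    - [0.022,-0.241,-0.128]
    - [0.026,-0.289,-0.1536]
    - [0.03,-0.337,-0.1792]
    - [0.036,-0.385,-0.2048]
    - [0.04,-0.433,-0.2304]
    - [0.04,-0.433,-0.2304]
  delta_rot:
    - [-0.073,0,0]
    - [-0.147,0,0]
    - [-0.22,0,0]
    - [-0.294,0,0]
    - [-0.368,0,0]
    - [-0.441,0,0]
    - [-0.515,0,0]
    - [-0.588,0,0]
    - [-0.662,0,0]
    - [-0.662,0,0]
  fingers: [100,100,100,100,100,100,100,100,100,100]

```text
time_s: 2.25
tool_pos: [522.0, 135.0, 202.0]
orientation: [0.567, -0.426, -0.564, -0.424]
force: [0.2, 0.6, -0.2]
finger_gap: 85.6
```

```bash
python3 - <<'E'
from mv import *
s=r.state();print(s['joints'].round(3),s['tool_pos'],s['force'])
plan([519.2,141.6,21],.292)
p,d=snapshot("side");cv2.imwrite("pics/s1.png",p)
p2,d=snapshot("top")
print(proj("side",s['tool_pos']),proj("top",s['tool_pos']))
cv2.imwrite("pics/s1.png",np.hstack([cv2.resize(p[110:230,160:300],(400,343),interpolation=2),cv2.resize(p2[150:270,170:310],(400,343),interpolation=2)]))
E
```

```text
[-0.477  0.316  0.244  1.615 -0.076  1.219  1.635] [521.97104096 135.0413209  202.00002113] [ 0.15420893  0.587841   -0.17490596]
flip 0 offset [0.181  0.0009 0.0078] rot [-0.01  -0.004  0.   ] 0.6
flip 1 offset [0.181  0.0009 0.0078] rot [3.131 0.    0.007] 179.4
[233.71004272 144.96511437] [234.82757274 226.07366115]
```

View pics/s1.png

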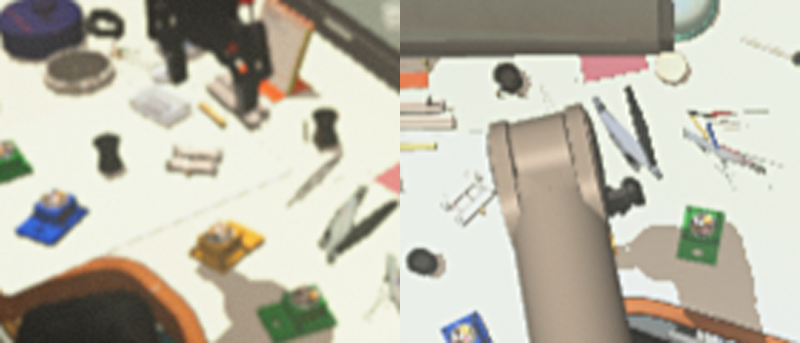

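The side view shows the gripper above the brass part, which is at about (240,196) in the full picture. I'll hold one row so it settles before descending.

Emit:
carry_out:
  offset:
    - [0,0,0]
    - [0,0,0]
  delta_rot:
    - [0,0,0]
    - [0,0,0]
  fingers: [100,100]

```text
time_s: 2.6
tool_pos: [518.5, 143.2, 202.5]
orientation: [-0.568, 0.421, 0.568, 0.421]
force: [-0.5, 0.2, 0.5]
finger_gap: 85.5
```

```bash
python3 - <<'E'
from mv import *
print(r.state()['tool_pos'])
plan([519.2,141.6,21],.292)
E
```

```text
[518.52866936 143.23265806 202.46847988]
flip 0 offset [ 1.815e-01 -1.000e-04 -1.900e-03] rot [0.003 0.001 0.   ] 0.2
flip 1 offset [ 1.815e-01 -1.000e-04 -1.900e-03] rot [-3.138e+00 -0.000e+00  1.000e-03] 179.8
```

Emit:
carry_out:
  offset:
    - [0.04,0,-0.001]
    - [0.08,0,-0.002]
    - [0.12,0,-0.002]
    - [0.145,0,-0.002]
    - [0.145,0,-0.002]
    - [0.145,0,-0.002]
  delta_rot:
    - [0,0,0]
    - [0,0,0]
    - [0,0,0]
    - [0,0,0]
    - [0,0,0]
    - [0,0,0]
  fingers: [100,100,100,100,100,100]

```text
time_s: 3.35
tool_pos: [520.7, 140.4, 58.5]
orientation: [0.568, -0.421, -0.567, -0.422]
force: [0.4, -0.3, 0.6]
finger_gap: 85.4
```

```bash
python3 - <<'E'
from mv import *
s=r.state();print(s['tool_pos'],s['force'])
plan([519.2,141.6,21],.292)
p,d=snapshot("side")
cv2.imwrite("pics/s2.png",cv2.resize(p[140:230,180:300],(800,600),interpolation=2))
E
```

```text
[520.68007089 140.43053694  58.54231996] [ 0.38046207 -0.31183877  0.57627772]
flip 0 offset [0.0375 0.0012 0.0015] rot [0.001 0.    0.002] 0.2
flip 1 offset [0.0375 0.0012 0.0015] rot [-3.14  -0.004  0.   ] 179.9
```

View pics/s2.png

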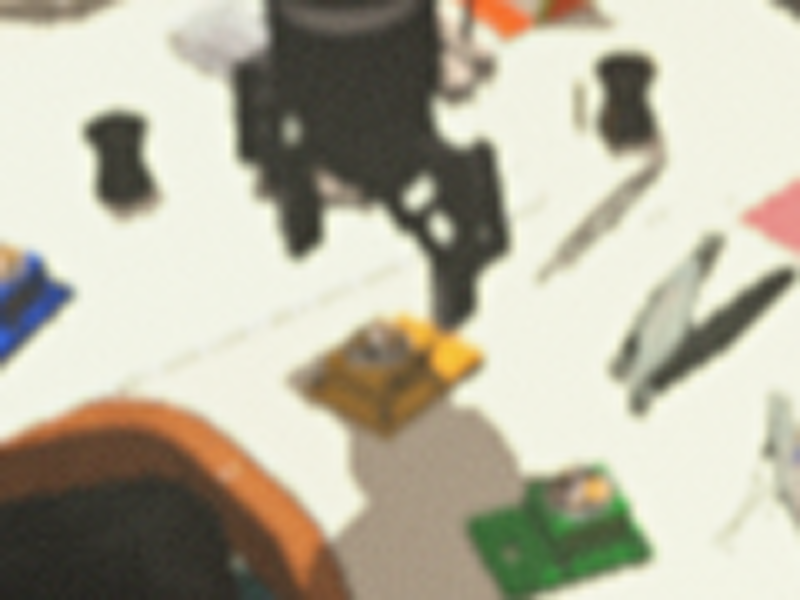

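```bash
python3 - <<'E'
from mv import *
for z in(45,52,60): print(z,proj("side",[[520.7,140.4,z]]+[[520.7-.288*k,140.4+.957*k,z] for k in(42,-42)]).round(1).tolist())
E
```

```text
45 [[236.5, 187.3], [226.6, 182.3], [246.6, 192.6]]
52 [[236.3, 185.5], [226.4, 180.5], [246.5, 190.8]]
60 [[236.1, 183.5], [226.1, 178.4], [246.4, 188.7]]
```

The open fingertips project where expected, at about z=60, and they straddle the block. I'll descend and close.

Emit:
carry_out:
  offset:
    - [0.015,0,0.001]
    - [0.03,0,0.001]
    - [0.037,0,0.001]
    - [0.037,0,0.001]
    - [0.037,0,0.001]
  delta_rot:
    - [0,0,0]
    - [0,0,0]
    - [0,0,0]
    - [0,0,0]
    - [0,0,0]
  fingers: [100,100,100,70,60]
  squeeze: 25

```text
time_s: 4.03
tool_pos: [519.9, 140.6, 20.4]
orientation: [0.568, -0.422, -0.567, -0.422]
force: [0.3, 0.2, -0.6]
finger_gap: 52.3
```

Emit:
carry_out:
  offset:
    - [0,0,0]
    - [0,0,0]
    - [0,0,0]
    - [0,0,0]
    - [0,0,0]
    - [0,0,0]
  delta_rot:
    - [0,0,0]
    - [0,0,0]
    - [0,0,0]
    - [0,0,0]
    - [0,0,0]
    - [0,0,0]
  fingers: [45,30,20,20,20,20]

```text
time_s: 4.78
tool_pos: [520.1, 141.4, 21.0]
orientation: [0.568, -0.421, -0.567, -0.422]
force: [-1.1, 2.1, 5.9]
finger_gap: 35.3
```

```bash
python3 - <<'E'
from mv import *
s=r.state();print(s['tool_pos'],s['force'],s['finger_gap'])
p,d=snapshot("side")
cv2.imwrite("pics/s3.png",cv2.resize(p[140:230,180:300],(800,600),interpolation=2))
E
```

```text
[520.06613261 141.38706855  21.04240747] [-1.14173748  2.0933406   5.92891951] 35.32364254569453
```

View pics/s3.png

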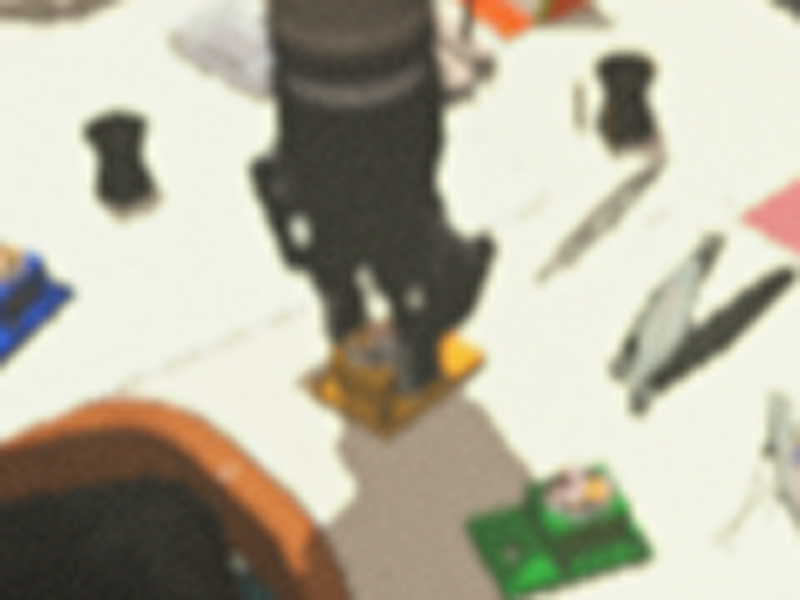

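The carrier is gripped at a gap of 35.3 mm. I'll lift it, check that it comes up, then travel.

Emit:
carry_out:
  offset:
    - [-0.01,0,0]
    - [-0.03,0,0]
    - [-0.06,0,0]
    - [-0.09,0,0]
    - [-0.11,0,0]
    - [-0.11,0,0]
  delta_rot:
    - [0,0,0]
    - [0,0,0]
    - [0,0,0]
    - [0,0,0]
    - [0,0,0]
    - [0,0,0]
  fingers: [20,20,20,20,20,20]
  squeeze: 40

```text
time_s: 5.58
tool_pos: [520.5, 140.0, 131.4]
orientation: [0.568, -0.421, -0.567, -0.423]
force: [0.0, 0.8, -3.2]
finger_gap: 35.2
```

```bash
python3 - <<'E'
from mv import *
s=r.state();print(s['tool_pos'],s['force'],s['finger_gap'],s['joints'].round(2))
t=-.2245;c=np.array([570.4,-236.5]);g=-61.2
plan([c[0]+g*np.cos(t),c[1]+g*np.sin(t),130],t)
p,d=snapshot("side")
cv2.imwrite("pics/s4.png",cv2.resize(p[120:210,180:300],(800,600),interpolation=2))
E
```

```text
[520.47818728 139.98675699 131.44787542] [ 0.04716417  0.8368943  -3.18549402] 35.22833277842126 [-0.47  0.38  0.23  1.71 -0.1   1.06  1.65]
flip 0 offset [ 0.0014  0.1136 -0.3448] rot [ 0.516 -0.     0.003] 29.6
flip 1 offset [ 0.0014  0.1136 -0.3448] rot [-2.626 -0.004 -0.   ] 150.4
```

View pics/s4.png

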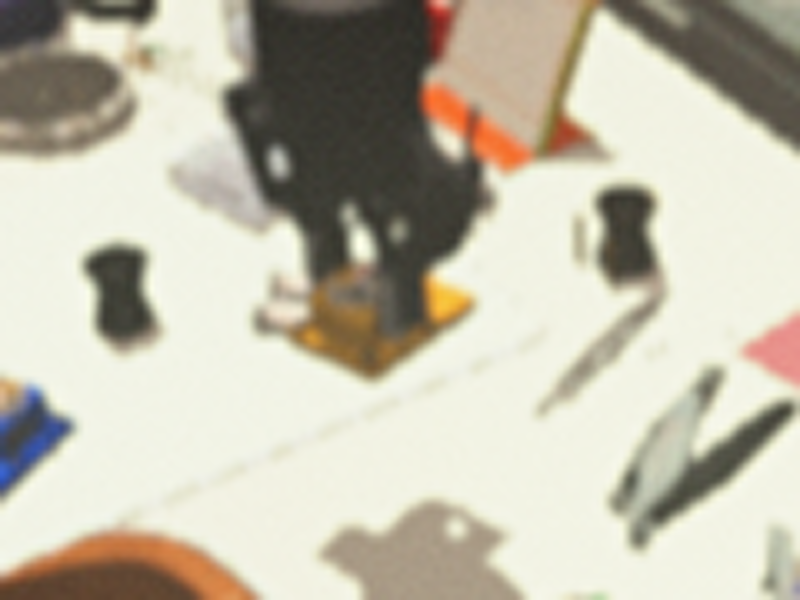

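The carrier is held level, with the force z of -3.2 N consistent with its weight. Travelling to above the bed.

Emit:
carry_out:
  offset:
    - [0,0.009,-0.027]
    - [0,0.023,-0.069]
    - [0,0.038,-0.117]
    - [0,0.054,-0.165]
    - [0,0.07,-0.213]
    - [0,0.086,-0.261]
    - [0,0.1,-0.305]
    - [0,0.109,-0.332]
    - [0,0.1136,-0.345]
    - [0,0.1136,-0.345]
  delta_rot:
    - [0.04,0,0]
    - [0.1,0,0]
    - [0.17,0,0]
    - [0.25,0,0]
    - [0.32,0,0]
    - [0.39,0,0]
    - [0.46,0,0]
    - [0.5,0,0]
    - [0.516,0,0]
    - [0.516,0,0]
  fingers: [20,20,20,20,20,20,20,20,20,20]

```text
time_s: 6.88
tool_pos: [508.9, -223.5, 129.4]
orientation: [-0.44, 0.554, 0.441, 0.553]
force: [0.4, 0.2, -2.6]
finger_gap: 34.9
```

Emit:
carry_out:
  offset:
    - [0,0,0]
    - [0,0,0]
  delta_rot:
    - [0,0,0]
    - [0,0,0]
  fingers: [20,20]

```text
time_s: 7.12
tool_pos: [510.6, -220.5, 130.1]
orientation: [-0.442, 0.552, 0.442, 0.552]
force: [0.4, -0.1, -2.2]
finger_gap: 34.9
```

```bash
cat > chk.py <<'E'
from mv import *
import sys
t=-.2245;c=np.array([570.4,-236.5])
s=r.state();p=s['tool_pos'][:2]-c
print("t",s['time_s'],s['tool_pos'].round(2),"F",s['force'].round(2),"gap",s['finger_gap'].round(1))
ct,st=np.cos(t),np.sin(t); f=s['force']
print("fixture x,y of TCP",(p@[ct,st]).round(2),(p@[-st,ct]).round(2),"F along x,y",(f[:2]@[ct,st]).round(2),(f[:2]@[-st,ct]).round(2))
m=R.from_quat(s['orientation']).as_matrix(); print("yaw",np.arctan2(-m[0,2],m[1,2]).round(4),"tilt",(m[:2,0]*1000).round(1))
E
python3 - <<'E'
from chk import *
g=-61.2
plan([c[0]+g*np.cos(t),c[1]+g*np.sin(t),60],t)
p,d=snapshot("side");p2,d2=snapshot("top")
cv2.imwrite("pics/s5.png",np.hstack([cv2.resize(p[190:300,270:390],(480,440),interpolation=2),cv2.resize(p2[175:265,300:370],(320,440),interpolation=2)]))
E
```

```text
Traceback (most recent call last):
  File "chk.py", line 5, in <module>
    print("t",s['time_s'],s['tool_pos'].round(2),"F",s['force'].round(2),"gap",s['finger_gap'].round(1))
                                                                               ^^^^^^^^^^^^^^^^^^^^^
AttributeError: 'float' object has no attribute 'round'
```

```bash
sed -i "s/s\['finger_gap'\].round(1)/round(s['finger_gap'],1)/" chk.py
python3 - <<'E'
from chk import *
g=-61.2
plan([c[0]+g*np.cos(t),c[1]+g*np.sin(t),60],t)
p,d=snapshot("side");p2,d2=snapshot("top")
cv2.imwrite("pics/s5.png",np.hstack([cv2.resize(p[190:300,270:390],(480,440),interpolation=2),cv2.resize(p2[175:265,300:370],(320,440),interpolation=2)]))
E
```

```text
t 7.125 [ 510.58 -220.45  130.09] F [ 0.39 -0.07 -2.24] gap 34.9
fixture x,y of TCP -61.89 2.33 F along x,y 0.39 0.02
yaw -0.2206 tilt [-0.2  1.3]
flip 0 offset [ 0.0701 -0.0007 -0.0024] rot [ 0.004  0.001 -0.   ] 0.2
flip 1 offset [ 0.0701 -0.0007 -0.0024] rot [-3.138e+00  1.000e-03  2.000e-03] 179.8
```

View pics/s5.png

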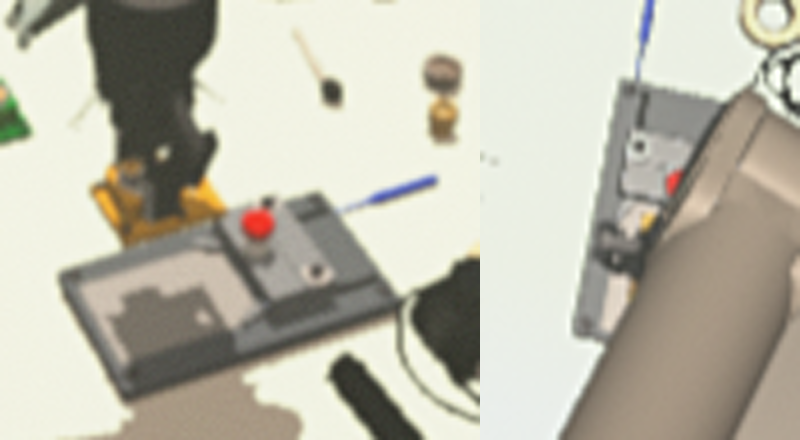

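Emit:
carry_out:
  offset:
    - [0.015,0,-0.001]
    - [0.035,0,-0.002]
    - [0.055,0,-0.002]
    - [0.066,0,-0.002]
    - [0.07,0,-0.002]
    - [0.07,0,-0.002]
    - [0.07,0,-0.002]
    - [0.07,0,-0.002]
  delta_rot:
    - [0,0,0]
    - [0,0,0]
    - [0,0,0]
    - [0,0,0]
    - [0,0,0]
    - [0,0,0]
    - [0,0,0]
    - [0,0,0]
  fingers: [20,20,20,20,20,20,20,20]

```text
time_s: 8.22
tool_pos: [510.2, -224.7, 61.0]
orientation: [-0.441, 0.552, 0.441, 0.553]
force: [-0.6, 0.5, -2.3]
finger_gap: 35.3
```

```bash
python3 - <<'E'
from chk import *
s=r.state(); print(s['tool_pos'])
snaps=[snapshot("side") for _ in range(3)]
p=np.mean([a for a,_ in snaps],0); np.save("s6.npy",p)
cv2.imwrite("pics/s6.png",cv2.resize(p[200:300,270:390].astype(np.uint8),(720,600),interpolation=2))
E
python3 chk.py
```

```text
t 8.225 [ 510.22 -224.66   60.98] F [-0.57  0.48 -2.28] gap 35.3
fixture x,y of TCP -61.3 -1.85 F along x,y -0.67 0.34
yaw -0.2237 tilt [ 1.4 -0.4]
[ 510.22454369 -224.66003964   60.97540692]
t 8.375 [ 509.93 -224.55   60.64] F [ 0.7   0.9  -2.64] gap 34.7
fixture x,y of TCP -61.61 -1.81 F along x,y 0.48 1.03
yaw -0.2237 tilt [ 0.7 -0.1]
```

View pics/s6.png

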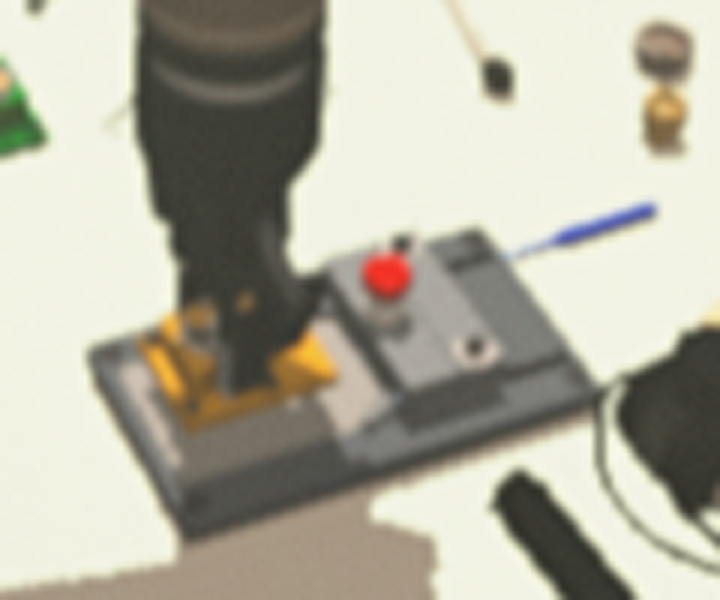

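Emit:
carry_out:
  offset:
    - [0.008,0,0.001]
    - [0.014,0,0.0018]
    - [0.018,0,0.0018]
    - [0.018,0,0.0018]
    - [0.018,0,0.0018]
  delta_rot:
    - [0,0,0]
    - [0,0,0]
    - [0,0,0]
    - [0,0,0]
    - [0,0,0]
  fingers: [20,20,20,20,20]

```text
time_s: 9.0
tool_pos: [510.2, -222.9, 42.4]
orientation: [-0.441, 0.553, 0.441, 0.553]
force: [-0.3, -0.1, -3.2]
finger_gap: 35.3
```

```bash
python3 chk.py
```

```text
t 9.0 [ 510.23 -222.85   42.37] F [-0.31 -0.13 -3.24] gap 35.3
fixture x,y of TCP -61.7 -0.09 F along x,y -0.27 -0.19
yaw -0.2238 tilt [ 0.2 -0.2]
```

Now feeling downward in small steps.

Emit:
carry_out:
  offset:
    - [0.001,0,0]
    - [0.002,0,0]
    - [0.002,0,0]
  delta_rot:
    - [0,0,0]
    - [0,0,0]
    - [0,0,0]
  fingers: [20,20,20]

```text
time_s: 9.38
tool_pos: [510.1, -222.6, 40.3]
orientation: [-0.441, 0.553, 0.441, 0.553]
force: [-0.6, -0.4, -1.9]
finger_gap: 34.7
```

Emit:
carry_out:
  offset:
    - [0.0007,0,0]
    - [0.0007,0,0]
  delta_rot:
    - [0,0,0]
    - [0,0,0]
  fingers: [20,20]

```text
time_s: 9.62
tool_pos: [510.1, -222.6, 39.5]
orientation: [-0.441, 0.553, 0.441, 0.553]
force: [-0.2, 0.2, -1.5]
finger_gap: 35.1
```

Emit:
carry_out:
  offset:
    - [0.0007,0,0]
    - [0.0007,0,0]
  delta_rot:
    - [0,0,0]
    - [0,0,0]
  fingers: [20,20]

```text
time_s: 9.88
tool_pos: [510.2, -222.7, 39.2]
orientation: [-0.441, 0.553, 0.441, 0.553]
force: [-0.9, 1.6, -0.5]
finger_gap: 34.7
```

Emit:
carry_out:
  offset:
    - [0.0005,0,0]
    - [0.0005,0,0]
  delta_rot:
    - [0,0,0]
    - [0,0,0]
  fingers: [20,20]

```text
time_s: 10.12
tool_pos: [510.2, -222.7, 39.1]
orientation: [-0.441, 0.553, 0.441, 0.553]
force: [-1.6, 0.5, 5.8]
finger_gap: 35.5
```

```bash
python3 chk.py
```

```text
t 10.125 [ 510.19 -222.75   39.14] F [-1.62  0.52  5.84] gap 35.5
fixture x,y of TCP -61.77 0.0 F along x,y -1.69 0.14
yaw -0.2238 tilt [0.4 0.3]
```

The carrier is seated on the bed, with contact at TCP z≈39.2 as predicted. I'll ease up by 0.3 mm and start sliding; fixture +x is tool -y.

Emit:
carry_out:
  offset:
    - [-0.0003,0,0]
    - [-0.0003,-0.001,0]
    - [-0.0003,-0.003,0]
    - [-0.0003,-0.005,0]
    - [-0.0003,-0.005,0]
  delta_rot:
    - [0,0,0]
    - [0,0,0]
    - [0,0,0]
    - [0,0,0]
    - [0,0,0]
  fingers: [20,20,20,20,20]
  squeeze: 22

```text
time_s: 10.75
tool_pos: [510.3, -222.8, 39.1]
orientation: [-0.438, 0.554, 0.444, 0.551]
force: [-12.7, 3.6, 15.8]
finger_gap: 35.3
```

```bash
python3 - <<'E'
from chk import *
snaps=[snapshot("side") for _ in range(3)]
p=np.mean([a for a,_ in snaps],0); np.save("s7.npy",p)
t2=t
# overlay predicted carrier & fixture outlines
from fit import *
k=6;im=cv2.resize(p[210:300,275:390].astype(np.uint8),None,fx=k,fy=k,interpolation=2)
tc=s['tool_pos']; g=tc[:2]-.77*np.array([np.cos(t),np.sin(t)])
def dr(q,col):
    u=((proj("side",q)+.5-[275,210])*k).astype(np.int32); cv2.polylines(im,[u],True,col,1,cv2.LINE_AA)
def rect(x0,x1,y0,y1,z): return np.array([[x0,y0,z],[x1,y0,z],[x1,y1,z],[x0,y1,z]],float)
dr(pose([rect(-25,45,-26,26,8)],g[0],g[1],t,18)[0],(255,0,0))
dr(pose([rect(-20,20,-18,18,28)],g[0],g[1],t,18)[0],(255,0,0))
dr(pose([rect(-100,100,-56,56,18)],c[0],c[1],t,0)[0],(0,0,255))
sh=-10.6
dr(pose([rect(20+sh,21+sh,-42,42,42)],c[0],c[1],t,0)[0],(0,255,0))
dr(pose([rect(20+sh,20.5+sh,-27.2,27.2,18)],c[0],c[1],t,0)[0],(0,255,0))
cv2.imwrite("pics/s7.png",im)
E
```

```text
t 10.75 [ 510.26 -222.78   39.1 ] F [-12.71   3.65  15.8 ] gap 35.3
fixture x,y of TCP -61.68 -0.01 F along x,y -13.2 0.73
yaw -0.2243 tilt [-9.3  4.3]
```

View pics/s7.png

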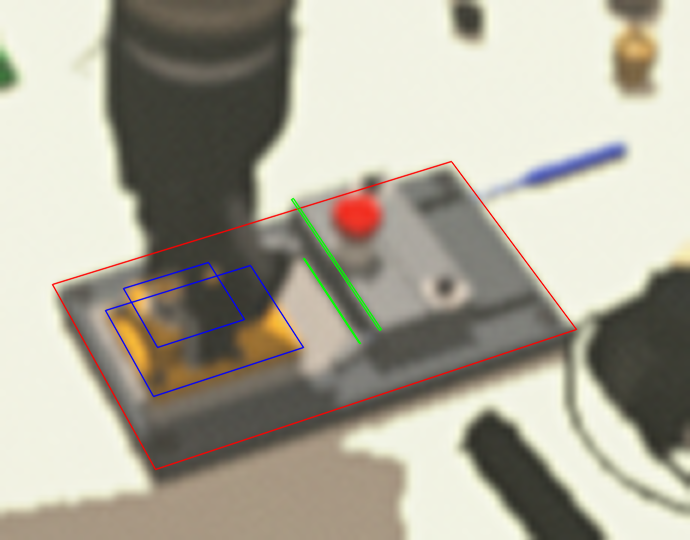

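The carrier is stuck by friction: Fx is -13 N, slightly over my limit, and Fz is 16 N, with no motion. I'll back the command off and lift slightly, then slide hovering about 0.5 mm. The pocket has 1.5 mm of headroom.

Emit:
carry_out:
  offset:
    - [0,0.005,0]
    - [-0.001,0.005,0]
    - [-0.0015,0.005,0]
    - [-0.0015,0.005,0]
    - [-0.0015,0.005,0]
  delta_rot:
    - [0,0,0]
    - [0,0,0]
    - [0,0,0]
    - [0,0,0]
    - [0,0,0]
  fingers: [20,20,20,20,20]
  squeeze: 30

```text
time_s: 11.52
tool_pos: [510.1, -222.6, 39.8]
orientation: [-0.441, 0.553, 0.441, 0.553]
force: [-0.2, -0.4, -2.0]
finger_gap: 34.9
```

```bash
python3 chk.py
```

```text
t 11.525 [ 510.08 -222.64   39.85] F [-0.19 -0.44 -2.02] gap 34.9
fixture x,y of TCP -61.89 0.08 F along x,y -0.09 -0.47
yaw -0.2236 tilt [-0.4  0. ]
```

Emit:
carry_out:
  offset:
    - [0,-0.0005,0]
    - [0,-0.001,0]
    - [0,-0.001,0]
  delta_rot:
    - [0,0,0]
    - [0,0,0]
    - [0,0,0]
  fingers: [20,20,20]

```text
time_s: 11.9
tool_pos: [511.2, -223.0, 40.2]
orientation: [-0.441, 0.553, 0.441, 0.553]
force: [-0.5, -0.5, -1.6]
finger_gap: 35.3
```

```bash
python3 chk.py
```

```text
t 11.9 [ 511.21 -222.99   40.23] F [-0.52 -0.52 -1.55] gap 35.3
fixture x,y of TCP -60.72 -0.01 F along x,y -0.39 -0.62
yaw -0.2237 tilt [ 0.2 -0.1]
```

Emit:
carry_out:
  offset:
    - [0.0004,-0.001,0]
    - [0.0004,-0.002,0]
    - [0.0004,-0.003,0]
    - [0.0004,-0.004,0]
    - [0.0004,-0.004,0]
  delta_rot:
    - [0,0,0]
    - [0,0,0]
    - [0,0,0]
    - [0,0,0]
    - [0,0,0]
  fingers: [20,20,20,20,20]

```text
time_s: 12.52
tool_pos: [515.1, -223.8, 39.8]
orientation: [-0.441, 0.553, 0.441, 0.553]
force: [-0.0, 0.3, -2.1]
finger_gap: 35.5
```

```bash
python3 chk.py;  python3 - <<'E'
from chk import *
snaps=[snapshot("side") for _ in range(3)]
p=np.mean([a for a,_ in snaps],0)
cv2.imwrite("pics/s8.png",cv2.resize(p[225:290,290:370].astype(np.uint8),(800,650),interpolation=2)[:600])
E
```

```text
t 12.525 [ 515.13 -223.82   39.81] F [-0.02  0.3  -2.12] gap 35.5
fixture x,y of TCP -56.7 0.06 F along x,y -0.08 0.29
yaw -0.2236 tilt [ 0.1 -0.1]
t 12.525 [ 515.13 -223.82   39.81] F [-0.02  0.3  -2.12] gap 35.5
fixture x,y of TCP -56.7 0.06 F along x,y -0.08 0.29
yaw -0.2236 tilt [ 0.1 -0.1]
```

View pics/s8.png

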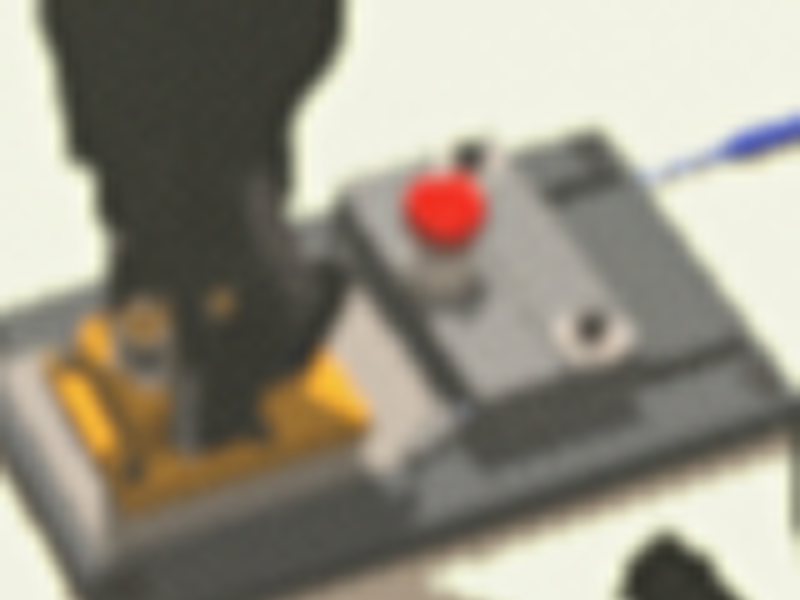

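Motion is free. I'll advance 3 mm per call; the stall showed about 2.6 N/mm horizontal stiffness.

Emit:
carry_out:
  offset:
    - [0,-0.001,0]
    - [0,-0.002,0]
    - [0,-0.003,0]
    - [0,-0.003,0]
  delta_rot:
    - [0,0,0]
    - [0,0,0]
    - [0,0,0]
    - [0,0,0]
  fingers: [20,20,20,20]

```text
time_s: 13.18
tool_pos: [518.0, -224.5, 39.8]
orientation: [-0.441, 0.553, 0.441, 0.553]
force: [0.7, 0.2, -2.7]
finger_gap: 34.9
```

Emit:
carry_out:
  offset:
    - [0,-0.001,0]
    - [0,-0.002,0]
    - [0,-0.003,0]
    - [0,-0.003,0]
  delta_rot:
    - [0,0,0]
    - [0,0,0]
    - [0,0,0]
    - [0,0,0]
  fingers: [20,20,20,20]

```text
time_s: 13.68
tool_pos: [521.0, -225.2, 39.8]
orientation: [-0.441, 0.553, 0.441, 0.553]
force: [0.3, -0.1, -2.4]
finger_gap: 34.7
```

```bash
python3 chk.py
```

```text
t 13.675 [ 520.97 -225.16   39.82] F [ 0.29 -0.08 -2.43] gap 34.7
fixture x,y of TCP -50.72 0.05 F along x,y 0.31 -0.01
yaw -0.2237 tilt [0.2 0. ]
```

Emit:
carry_out:
  offset:
    - [0,-0.001,0]
    - [0,-0.002,0]
    - [0,-0.003,0]
    - [0,-0.003,0]
  delta_rot:
    - [0,0,0]
    - [0,0,0]
    - [0,0,0]
    - [0,0,0]
  fingers: [20,20,20,20]

```text
time_s: 14.18
tool_pos: [523.9, -225.8, 39.8]
orientation: [-0.441, 0.553, 0.441, 0.553]
force: [-0.5, 0.4, -2.5]
finger_gap: 34.9
```

Emit:
carry_out:
  offset:
    - [0,-0.001,0]
    - [0,-0.002,0]
    - [0,-0.003,0]
    - [0,-0.003,0]
  delta_rot:
    - [0,0,0]
    - [0,0,0]
    - [0,0,0]
    - [0,0,0]
  fingers: [20,20,20,20]

```text
time_s: 14.68
tool_pos: [526.8, -226.5, 39.8]
orientation: [-0.441, 0.553, 0.441, 0.553]
force: [0.0, 0.2, -2.6]
finger_gap: 35.2
```

Emit:
carry_out:
  offset:
    - [0,-0.001,0]
    - [0,-0.002,0]
    - [0,-0.003,0]
    - [0,-0.003,0]
  delta_rot:
    - [0,0,0]
    - [0,0,0]
    - [0,0,0]
    - [0,0,0]
  fingers: [20,20,20,20]

```text
time_s: 15.18
tool_pos: [529.7, -227.1, 39.8]
orientation: [-0.441, 0.553, 0.441, 0.553]
force: [-0.6, 1.1, -1.8]
finger_gap: 34.8
```

```bash
python3 chk.py
```

```text
t 15.175 [ 529.74 -227.14   39.8 ] F [-0.6   1.1  -1.83] gap 34.8
fixture x,y of TCP -41.72 0.08 F along x,y -0.83 0.94
yaw -0.2237 tilt [ 0.1 -0. ]
```

Emit:
carry_out:
  offset:
    - [0,-0.001,0]
    - [0,-0.002,0]
    - [0,-0.003,0]
    - [0,-0.003,0]
  delta_rot:
    - [0,0,0]
    - [0,0,0]
    - [0,0,0]
    - [0,0,0]
  fingers: [20,20,20,20]

```text
time_s: 15.68
tool_pos: [532.7, -227.8, 39.8]
orientation: [-0.441, 0.553, 0.441, 0.553]
force: [-0.2, 0.2, -1.9]
finger_gap: 35.0
```

Emit:
carry_out:
  offset:
    - [0,-0.001,0]
    - [0,-0.002,0]
    - [0,-0.002,0]
  delta_rot:
    - [0,0,0]
    - [0,0,0]
    - [0,0,0]
  fingers: [20,20,20]

```text
time_s: 16.05
tool_pos: [534.6, -228.3, 39.8]
orientation: [-0.441, 0.553, 0.441, 0.553]
force: [-0.2, 0.3, -2.6]
finger_gap: 35.1
```

```bash
python3 chk.py;  python3 - <<'E'
from chk import *
snaps=[snapshot("side") for _ in range(3)]
p=np.mean([a for a,_ in snaps],0)
cv2.imwrite("pics/s9.png",cv2.resize(p[225:290,290:370].astype(np.uint8),(800,650),interpolation=2)[:600])
E
```

```text
t 16.05 [ 534.61 -228.26   39.81] F [-0.18  0.29 -2.63] gap 35.1
fixture x,y of TCP -36.73 0.07 F along x,y -0.24 0.24
yaw -0.2237 tilt [ 0.1 -0.1]
t 16.05 [ 534.61 -228.26   39.81] F [-0.18  0.29 -2.63] gap 35.1
fixture x,y of TCP -36.73 0.07 F along x,y -0.24 0.24
yaw -0.2237 tilt [ 0.1 -0.1]
```

View pics/s9.png

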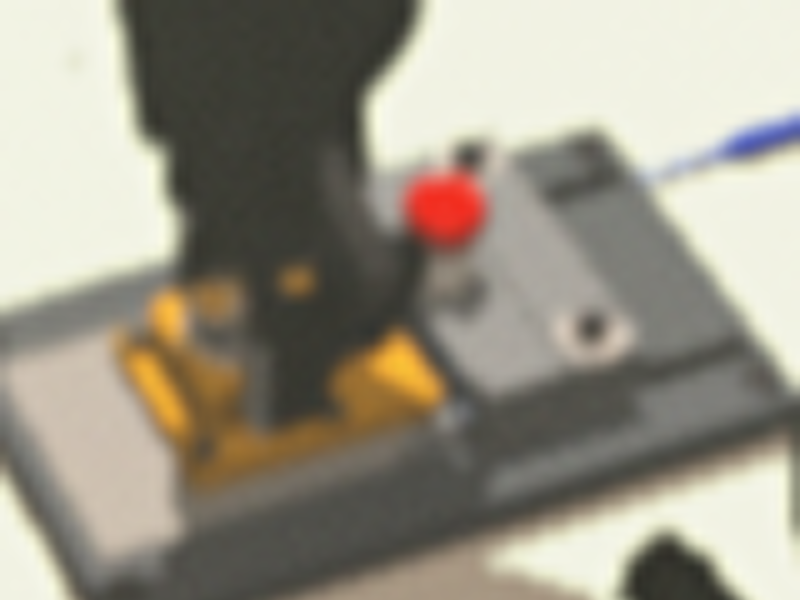

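The nose is at the mouth, near (450,400) in the crop. It goes in next, 2 mm at a time.

Emit:
carry_out:
  offset:
    - [0,-0.001,0]
    - [0,-0.002,0]
    - [0,-0.002,0]
  delta_rot:
    - [0,0,0]
    - [0,0,0]
    - [0,0,0]
  fingers: [20,20,20]

```text
time_s: 16.58
tool_pos: [536.6, -228.7, 39.8]
orientation: [-0.441, 0.553, 0.441, 0.553]
force: [-0.1, -0.1, -2.5]
finger_gap: 34.9
```

Emit:
carry_out:
  offset:
    - [0,-0.001,0]
    - [0,-0.002,0]
    - [0,-0.002,0]
  delta_rot:
    - [0,0,0]
    - [0,0,0]
    - [0,0,0]
  fingers: [20,20,20]

```text
time_s: 16.95
tool_pos: [538.5, -229.2, 39.8]
orientation: [-0.441, 0.553, 0.441, 0.553]
force: [-0.6, -0.1, -2.2]
finger_gap: 35.0
```

```bash
python3 chk.py
```

```text
t 16.95 [ 538.51 -229.15   39.78] F [-0.59 -0.09 -2.25] gap 35.0
fixture x,y of TCP -32.72 0.06 F along x,y -0.56 -0.22
yaw -0.2236 tilt [ 0.1 -0.1]
```

Emit:
carry_out:
  offset:
    - [0,-0.001,0]
    - [0,-0.002,0]
    - [0,-0.003,0]
    - [0,-0.003,0]
  delta_rot:
    - [0,0,0]
    - [0,0,0]
    - [0,0,0]
    - [0,0,0]
  fingers: [20,20,20,20]

```text
time_s: 17.45
tool_pos: [541.4, -229.8, 39.8]
orientation: [-0.441, 0.553, 0.441, 0.553]
force: [-0.1, -0.3, -2.4]
finger_gap: 35.2
```

Emit:
carry_out:
  offset:
    - [0,-0.001,0]
    - [0,-0.002,0]
    - [0,-0.003,0]
    - [0,-0.003,0]
  delta_rot:
    - [0,0,0]
    - [0,0,0]
    - [0,0,0]
    - [0,0,0]
  fingers: [20,20,20,20]

```text
time_s: 17.95
tool_pos: [544.3, -230.5, 39.8]
orientation: [-0.441, 0.553, 0.441, 0.553]
force: [-0.1, 0.3, -3.0]
finger_gap: 35.1
```

Emit:
carry_out:
  offset:
    - [0,-0.001,0]
    - [0,-0.002,0]
    - [0,-0.003,0]
    - [0,-0.003,0]
  delta_rot:
    - [0,0,0]
    - [0,0,0]
    - [0,0,0]
    - [0,0,0]
  fingers: [20,20,20,20]

```text
time_s: 18.45
tool_pos: [547.3, -231.2, 39.8]
orientation: [-0.441, 0.553, 0.441, 0.553]
force: [0.5, 0.7, -2.3]
finger_gap: 35.1
```

```bash
python3 chk.py
```

```text
t 18.45 [ 547.28 -231.16   39.81] F [ 0.53  0.72 -2.29] gap 35.1
fixture x,y of TCP -23.73 0.06 F along x,y 0.35 0.82
yaw -0.2237 tilt [ 0.1 -0. ]
```

Emit:
carry_out:
  offset:
    - [0,-0.001,0]
    - [0,-0.002,0]
    - [0,-0.003,0]
    - [0,-0.003,0]
  delta_rot:
    - [0,0,0]
    - [0,0,0]
    - [0,0,0]
    - [0,0,0]
  fingers: [20,20,20,20]

```text
time_s: 18.95
tool_pos: [550.2, -231.8, 39.8]
orientation: [-0.441, 0.553, 0.441, 0.553]
force: [-0.0, 0.5, -2.2]
finger_gap: 35.2
```

Emit:
carry_out:
  offset:
    - [0,-0.001,0]
    - [0,-0.002,0]
    - [0,-0.003,0]
    - [0,-0.003,0]
  delta_rot:
    - [0,0,0]
    - [0,0,0]
    - [0,0,0]
    - [0,0,0]
  fingers: [20,20,20,20]

```text
time_s: 19.45
tool_pos: [553.1, -232.5, 39.8]
orientation: [-0.441, 0.553, 0.441, 0.553]
force: [-1.1, 0.8, -2.2]
finger_gap: 35.2
```

```bash
python3 chk.py
```

```text
t 19.45 [ 553.12 -232.46   39.79] F [-1.09  0.78 -2.18] gap 35.2
fixture x,y of TCP -17.74 0.09 F along x,y -1.24 0.52
yaw -0.2236 tilt [ 0.1 -0. ]
```

Within 1–5 mm of home, so I'll use small steps.

Emit:
carry_out:
  offset:
    - [0,-0.001,0]
    - [0,-0.0015,0]
    - [0,-0.0015,0]
  delta_rot:
    - [0,0,0]
    - [0,0,0]
    - [0,0,0]
  fingers: [20,20,20]

```text
time_s: 19.82
tool_pos: [554.6, -232.8, 39.8]
orientation: [-0.441, 0.553, 0.441, 0.553]
force: [0.5, -0.8, -1.7]
finger_gap: 34.7
```

Emit:
carry_out:
  offset:
    - [0,-0.001,0]
    - [0,-0.0015,0]
    - [0,-0.0015,0]
  delta_rot:
    - [0,0,0]
    - [0,0,0]
    - [0,0,0]
  fingers: [20,20,20]

```text
time_s: 20.2
tool_pos: [556.0, -233.1, 39.8]
orientation: [-0.441, 0.553, 0.441, 0.553]
force: [0.3, 1.3, -3.1]
finger_gap: 35.3
```

```bash
python3 chk.py
```

```text
t 20.2 [ 556.04 -233.14   39.82] F [ 0.29  1.33 -3.12] gap 35.3
fixture x,y of TCP -14.74 0.08 F along x,y -0.01 1.36
yaw -0.2237 tilt [ 0.1 -0. ]
```

Emit:
carry_out:
  offset:
    - [0,-0.001,0]
    - [0,-0.001,0]
  delta_rot:
    - [0,0,0]
    - [0,0,0]
  fingers: [20,20]

```text
time_s: 20.45
tool_pos: [557.0, -233.4, 39.8]
orientation: [-0.441, 0.553, 0.441, 0.553]
force: [0.7, -0.6, -2.0]
finger_gap: 35.2
```

Emit:
carry_out:
  offset:
    - [0,-0.001,0]
    - [0,-0.001,0]
  delta_rot:
    - [0,0,0]
    - [0,0,0]
  fingers: [20,20]

```text
time_s: 20.7
tool_pos: [557.2, -233.4, 39.6]
orientation: [-0.441, 0.553, 0.441, 0.552]
force: [-1.4, 1.1, -1.4]
finger_gap: 34.7
```

```bash
python3 chk.py
```

```text
t 20.7 [ 557.22 -233.43   39.64] F [-1.4   1.05 -1.41] gap 34.7
fixture x,y of TCP -13.53 0.06 F along x,y -1.6 0.72
yaw -0.2239 tilt [-1.4  0.6]
```

Emit:
carry_out:
  offset:
    - [0,-0.001,0]
    - [0,-0.001,0]
  delta_rot:
    - [0,0,0]
    - [0,0,0]
  fingers: [20,20]

```text
time_s: 20.95
tool_pos: [557.3, -233.5, 39.4]
orientation: [-0.44, 0.553, 0.442, 0.552]
force: [-5.5, 1.1, 0.8]
finger_gap: 35.5
```

```bash
python3 chk.py
```

```text
t 20.95 [ 557.3  -233.46   39.42] F [-5.52  1.13  0.81] gap 35.5
fixture x,y of TCP -13.45 0.04 F along x,y -5.64 -0.13
yaw -0.2242 tilt [-3.2  1.3]
```

The carrier is firmly against the stop: -5.6 N along the slide, no side force, at TCP x=-13.5 (expected about -13). I'll release with this light push still on, then look.

Emit:
carry_out:
  offset:
    - [0,0,0]
    - [0,0,0]
    - [0,0,0]
  delta_rot:
    - [0,0,0]
    - [0,0,0]
    - [0,0,0]
  fingers: [45,60,65]

```text
time_s: 21.32
tool_pos: [560.0, -234.1, 40.4]
orientation: [-0.442, 0.552, 0.44, 0.553]
force: [-0.6, -0.3, -0.2]
finger_gap: 55.4
```

```bash
python3 chk.py
```

```text
t 21.325 [ 560.01 -234.1    40.39] F [-0.55 -0.32 -0.21] gap 55.4
fixture x,y of TCP -10.66 0.03 F along x,y -0.47 -0.43
yaw -0.2234 tilt [ 2.3 -0.9]
```

Emit:
carry_out:
  offset:
    - [-0.005,0,0]
    - [-0.03,0,0]
    - [-0.07,0,0]
    - [-0.11,0,0]
    - [-0.14,0,0]
    - [-0.14,0,0]
  delta_rot:
    - [0,0,0]
    - [0,0,0]
    - [0,0,0]
    - [0,0,0]
    - [0,0,0]
    - [0,0,0]
  fingers: [75,75,60,30,0,0]

```text
time_s: 22.08
tool_pos: [560.9, -235.1, 183.5]
orientation: [-0.443, 0.551, 0.439, 0.554]
force: [-0.5, -0.5, -0.9]
finger_gap: 0.3
```

```bash
python3 - <<'E'
from chk import *
from fit import *
snaps=[snapshot("side") for _ in range(4)]
p=np.mean([a for a,_ in snaps],0); D=np.median([b for _,b in snaps],0);np.savez("s10.npz",p=p,d=D)
k=8;x0,y0=290,225;im=cv2.resize(p[y0:y0+70,x0:x0+95].astype(np.uint8),None,fx=k,fy=k,interpolation=2)
raw=im.copy()
g=c+(-13.45-.77)*np.array([np.cos(t),np.sin(t)])
def dr(q,col):
    u=((proj("side",q)+.5-[x0,y0])*k).astype(np.int32); cv2.polylines(im,[u],True,col,1,cv2.LINE_AA)
def rect(a,b,y0,y1,z): return np.array([[a,y0,z],[b,y0,z],[b,y1,z],[a,y1,z]],float)
dr(pose([rect(-25,45,-26,26,8)],g[0],g[1],t,18)[0],(255,0,0))
dr(pose([rect(-20,20,-18,18,28)],g[0],g[1],t,18)[0],(255,0,0))
dr(pose([rect(-100,100,-56,56,18)],c[0],c[1],t,0)[0],(0,0,255))
dr(pose([rect(9,9.4,-42,42,42)],c[0],c[1],t,0)[0],(0,255,0))
cv2.imwrite("pics/s10.png",im);cv2.imwrite("pics/s10r.png",raw)
E
```

```text
t 22.075 [ 560.88 -235.08  183.47] F [-0.46 -0.54 -0.86] gap 0.3
fixture x,y of TCP -9.59 -0.74 F along x,y -0.33 -0.63
yaw -0.2238 tilt [ 7.2 -2.8]
```

View pics/s10.png

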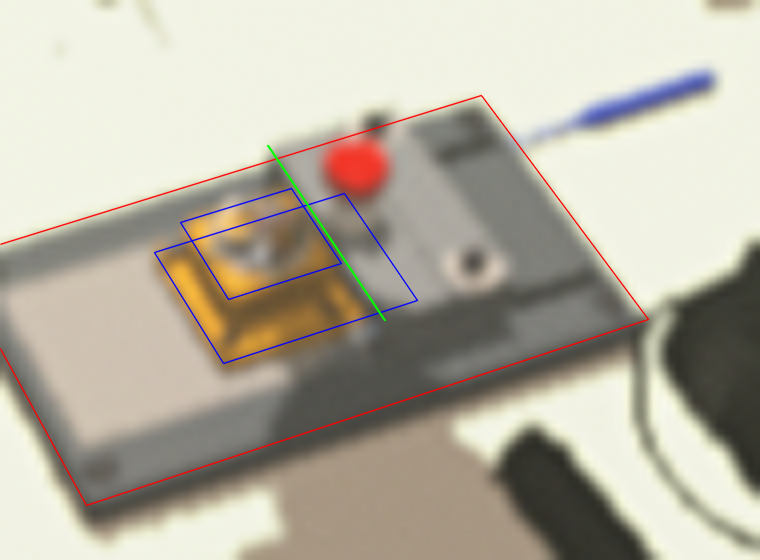

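View pics/s10r.png

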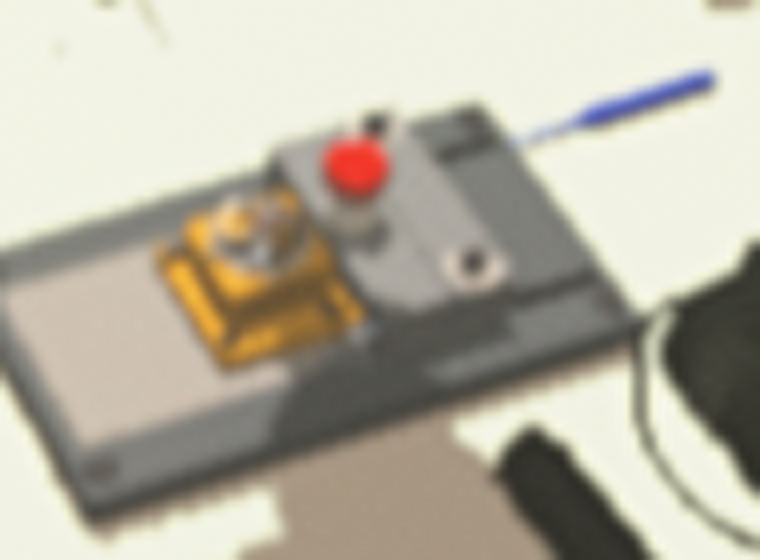

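The overlay shows the carrier flat on the bed, square under the overhang, with its grip block right by the block face (about (340,260) in the crop). The whole image is shifted about 2 mm, carrier and fixture alike. The implied slot position is fixture x≈18.8, against the camera's 19.4 for the knob. Next is the pin.

```bash
python3 - <<'E'
from chk import *
plan([588.8,-240.7,95],t)
E
```

```text
t 22.275 [ 558.06 -233.19  178.31] F [-0.63  0.03  0.24] gap -0.1
fixture x,y of TCP -12.76 0.48 F along x,y -0.63 -0.11
yaw -0.2236 tilt [-2.6  1.2]
flip 0 offset [ 0.0832 -0.0319 -0.0006] rot [ 0.001  0.001 -0.003] 0.2
flip 1 offset [ 0.0832 -0.0319 -0.0006] rot [-3.141e+00  4.000e-03  1.000e-03] 180.0
```

Emit:
carry_out:
  offset:
    - [0.01,-0.01,0]
    - [0.03,-0.02,0]
    - [0.05,-0.031,0]
    - [0.07,-0.031,0]
    - [0.082,-0.031,0]
    - [0.082,-0.031,0]
    - [0.082,-0.031,0]
    - [0.082,-0.031,0]
  delta_rot:
    - [0,0,0]
    - [0,0,0]
    - [0,0,0]
    - [0,0,0]
    - [0,0,0]
    - [0,0,0]
    - [0,0,0]
    - [0,0,0]
  fingers: [0,0,0,0,0,0,0,0]

```text
time_s: 23.28
tool_pos: [589.8, -241.0, 98.9]
orientation: [-0.442, 0.552, 0.44, 0.553]
force: [0.2, -1.0, 0.1]
finger_gap: -0.3
```

```bash
python3 - <<'E'
from chk import *
plan([588.8,-240.7,84],t)
p,d=snapshot("side")
cv2.imwrite("pics/s11.png",cv2.resize(p[215:295,285:385],(750,600),interpolation=2))
E
```

```text
t 23.275 [ 589.76 -241.04   98.9 ] F [ 0.17 -0.97  0.07] gap -0.3
fixture x,y of TCP 19.89 -0.12 F along x,y 0.39 -0.91
yaw -0.2238 tilt [ 2.  -0.7]
flip 0 offset [0.0149 0.001  0.0001] rot [ 0.001 -0.     0.002] 0.1
flip 1 offset [0.0149 0.001  0.0001] rot [-3.141e+00 -3.000e-03 -0.000e+00] 180.0
```

View pics/s11.png

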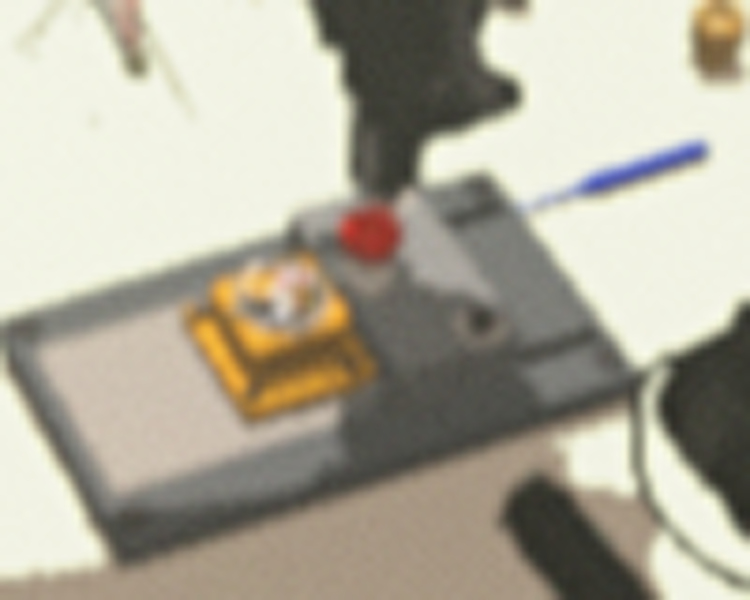

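The closed fingers are directly above the knob. Coming down.

Emit:
carry_out:
  offset:
    - [0.006,0.0007,0]
    - [0.011,0.0007,0]
    - [0.014,0.0007,0]
    - [0.014,0.0007,0]
  delta_rot:
    - [0,0,0]
    - [0,0,0]
    - [0,0,0]
    - [0,0,0]
  fingers: [0,0,0,0]

```text
time_s: 23.82
tool_pos: [588.1, -240.3, 83.3]
orientation: [-0.441, 0.553, 0.441, 0.553]
force: [-0.9, -0.5, 0.3]
finger_gap: -0.0
```

Emit:
carry_out:
  offset:
    - [0.001,0,0]
    - [0.002,0,0]
    - [0.003,0,0]
    - [0.003,0,0]
  delta_rot:
    - [0,0,0]
    - [0,0,0]
    - [0,0,0]
    - [0,0,0]
  fingers: [0,0,0,0]

```text
time_s: 24.32
tool_pos: [588.6, -240.6, 81.3]
orientation: [-0.441, 0.553, 0.441, 0.553]
force: [-0.9, -0.0, 3.1]
finger_gap: 0.1
```

```bash
python3 chk.py
```

```text
t 24.325 [ 588.63 -240.64   81.29] F [-0.91 -0.01  3.14] gap 0.1
fixture x,y of TCP 18.69 0.02 F along x,y -0.88 -0.21
yaw -0.2237 tilt [ 0.7 -0.2]
```

Contact is at 81.3 with 3 N. Pressing on in small steps.

Emit:
carry_out:
  offset:
    - [0.0007,0,0]
    - [0.0015,0,0]
    - [0.0015,0,0]
  delta_rot:
    - [0,0,0]
    - [0,0,0]
    - [0,0,0]
  fingers: [0,0,0]

```text
time_s: 24.7
tool_pos: [588.6, -240.6, 79.3]
orientation: [-0.441, 0.553, 0.441, 0.553]
force: [-0.1, -0.3, 2.3]
finger_gap: -0.2
```

Emit:
carry_out:
  offset:
    - [0.0007,0,0]
    - [0.001,0,0]
    - [0.001,0,0]
  delta_rot:
    - [0,0,0]
    - [0,0,0]
    - [0,0,0]
  fingers: [0,0,0]

```text
time_s: 25.08
tool_pos: [588.6, -240.6, 78.3]
orientation: [-0.441, 0.553, 0.441, 0.553]
force: [0.1, -0.5, 3.0]
finger_gap: 0.3
```

```bash
python3 chk.py
```

```text
t 25.075 [ 588.58 -240.65   78.32] F [ 0.1  -0.51  2.98] gap 0.3
fixture x,y of TCP 18.64 0.0 F along x,y 0.21 -0.48
yaw -0.2237 tilt [ 0.4 -0.2]
```

The pin is past 3 mm at about 3 N, so it has entered the slot. Continuing.

Emit:
carry_out:
  offset:
    - [0.001,0,0]
    - [0.002,0,0]
    - [0.003,0,0]
    - [0.004,0,0]
    - [0.004,0,0]
  delta_rot:
    - [0,0,0]
    - [0,0,0]
    - [0,0,0]
    - [0,0,0]
    - [0,0,0]
  fingers: [0,0,0,0,0]

```text
time_s: 25.7
tool_pos: [588.5, -240.6, 74.1]
orientation: [-0.441, 0.553, 0.441, 0.553]
force: [0.5, 0.1, 2.4]
finger_gap: 0.2
```

Emit:
carry_out:
  offset:
    - [0.001,0,0]
    - [0.0015,0,0]
    - [0.0015,0,0]
  delta_rot:
    - [0,0,0]
    - [0,0,0]
    - [0,0,0]
  fingers: [0,0,0]

```text
time_s: 26.08
tool_pos: [588.5, -240.6, 72.8]
orientation: [-0.441, 0.553, 0.441, 0.553]
force: [-0.0, 0.1, 3.3]
finger_gap: -0.0
```

Emit:
carry_out:
  offset:
    - [0.0005,0,0]
    - [0.001,0,0]
    - [0.001,0,0]
  delta_rot:
    - [0,0,0]
    - [0,0,0]
    - [0,0,0]
  fingers: [0,0,0]

```text
time_s: 26.45
tool_pos: [588.5, -240.6, 72.0]
orientation: [-0.441, 0.553, 0.441, 0.553]
force: [0.7, -0.1, 3.7]
finger_gap: 0.1
```

```bash
python3 chk.py
```

```text
t 26.45 [ 588.54 -240.62   72.02] F [ 0.72 -0.08  3.72] gap 0.1
fixture x,y of TCP 18.61 0.03 F along x,y 0.72 0.08
yaw -0.2238 tilt [ 0.4 -0.1]
```

Continuing until it bottoms out.

Emit:
carry_out:
  offset:
    - [0.0005,0,0]
    - [0.001,0,0]
    - [0.001,0,0]
  delta_rot:
    - [0,0,0]
    - [0,0,0]
    - [0,0,0]
  fingers: [0,0,0]

```text
time_s: 26.82
tool_pos: [588.6, -240.6, 71.9]
orientation: [-0.441, 0.552, 0.441, 0.553]
force: [-0.8, -0.3, 7.2]
finger_gap: 0.2
```

Emit:
carry_out:
  offset:
    - [0.0005,0,0]
    - [0.0007,0,0]
    - [0.0007,0,0]
  delta_rot:
    - [0,0,0]
    - [0,0,0]
    - [0,0,0]
  fingers: [0,0,0]

```text
time_s: 27.2
tool_pos: [588.6, -240.6, 71.8]
orientation: [-0.441, 0.552, 0.441, 0.553]
force: [-2.7, 0.1, 10.9]
finger_gap: 0.4
```

```bash
python3 chk.py
```

```text
t 27.2 [ 588.63 -240.64   71.85] F [-2.67  0.15 10.91] gap 0.4
fixture x,y of TCP 18.7 0.02 F along x,y -2.64 -0.45
yaw -0.2237 tilt [1.  0.1]
```

It bottomed at z≈71.85, which is 10 mm below the first-touch height of about 82, with force rising to 11 N. Backing off to check.

Emit:
carry_out:
  offset:
    - [-0.005,0,0]
    - [-0.02,0,0]
    - [-0.06,0,0]
    - [-0.1,0.02,0.03]
    - [-0.12,0.04,0.07]
    - [-0.12,0.06,0.11]
    - [-0.12,0.08,0.15]
    - [-0.12,0.08,0.15]
  delta_rot:
    - [0,0,0]
    - [0,0,0]
    - [0,0,0]
    - [0,0,0]
    - [0,0,0]
    - [0,0,0]
    - [0,0,0]
    - [0,0,0]
  fingers: [0,0,0,0,0,0,0,0]

```text
time_s: 28.2
tool_pos: [543.1, -70.5, 190.1]
orientation: [-0.442, 0.55, 0.445, 0.551]
force: [0.2, 0.0, -0.9]
finger_gap: 0.1
```

```bash
python3 - <<'E'
from chk import *
out=[]
for n,b in(("side",(285,215,100,80)),("top",(305,180,70,80))):
    sn=[snapshot(n) for _ in range(3)];p=np.mean([a for a,_ in sn],0).astype(np.uint8);P=cloud(n,np.median([b for _,b in sn],0))
    h=cv2.cvtColor(p,cv2.COLOR_BGR2HSV);x,y,w,hh=b
    red=((h[...,0]<6)|(h[...,0]>174))&(h[...,1]>170)&(h[...,2]>120);m=np.zeros_like(red);m[y:y+hh,x:x+w]=red[y:y+hh,x:x+w]
    v,u=np.nonzero(m)
    if len(u): print(n,len(u),u.mean().round(2),v.mean().round(2),"knob z",np.percentile(P[m][:,2],[50,90]).round(1), "pred px down/up",proj(n,[588.6,-240.6,59]).round(1),proj(n,[588.6,-240.6,69]).round(1))
    out.append(cv2.resize(p[y:y+hh,x:x+w],(int(w*480/hh) if n=="top" else 380, 480 if n=="top" else 304),interpolation=2))
o=[cv2.copyMakeBorder(i,0,480-i.shape[0],0,0,0) for i in out]
cv2.imwrite("pics/s12.png",np.hstack(o))
E
```

```text
t 28.2 [543.06 -70.55 190.11] F [ 0.19  0.   -0.94] gap 0.1
fixture x,y of TCP -63.59 155.7 F along x,y 0.19 0.04
yaw -0.2152 tilt [-1.3  4.1]
side 28 333.71 248.07 knob z [60.6 62.2] pred px down/up [333.8 247.8] [334.  245.1]
top 17 342.88 212.59 knob z [59.3 62.7] pred px down/up [343.1 212.6] [343.6 212.1]
```

View pics/s12.png

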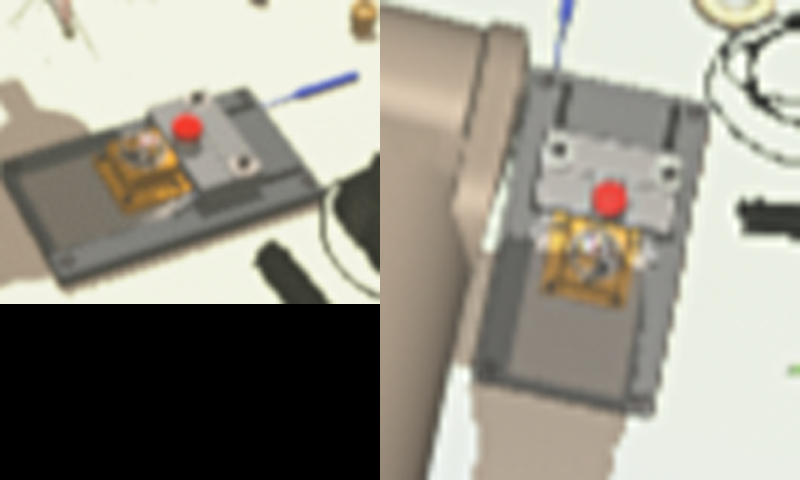

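Both views show the knob down, topping out at about 61–62 mm. The carrier sits square in the pocket, and the robot is clear of everything.

```bash
python3 -c "
from bench import r
print(r.sign_off())"
```

```text
the job is handed in; nothing more can be done
None
```

The brass carrier is in the pocket against the back stop and the locking pin is fully down through its slot. However, the 12 N push limit was slightly exceeded once.

- **Carrier:** I slid it in hovering about 0.5 mm above the bed. It met the stop at about 5.6 N with no side force, within 1 mm of where the camera measurement put home. I didn't push again after letting go; the pin dropping fully through the slot is the check that it stayed home.
- **Pin:** It went down about 10 mm at roughly 3 N and bottomed firmly at 11 N. Both cameras then showed the knob at about 61–62 mm with the carrier square in the pocket.
- **Hand-in:** The arm was clear of everything when I handed the job in at about 28.5 s.

**Push over the limit:** my first attempt to slide the carrier with it resting on the bed stuck by friction. The reading reached about 13 N along the slide, and 16 N downward. I backed off at once, and every later push reading stayed below 6 N.

**Camera mismatch:** the side camera's overlay was about 2 mm off for both the carrier and the fixture, within its stated calibration error.

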